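# Unload the chip-bonding press

### The arm

A 6-joint arm with a two-finger parallel gripper is mounted at the origin on a cart in front of the work surface, level with it; the furniture and walls round the work are solid. World frame = base frame: x ahead of the robot, y to its left, z up, the work surface at z = 0. Lengths are in m, angles in rad, forces in N, time in s.
With the tool pointing down it reaches from about 0.4 to 0.825 m from the base axis. Payload 7 kg.
Tool frame: the origin (TCP) lies on the centre line of the jaws, within the pads' length; the fingertips stand 14 mm ahead of it and the grasp point (between the pads) lies 5 mm behind it; z points along the fingers, y is the line along which they close (so a half turn about z gives the same grasp; the last joint's range is limited). The gripper opens to 88 mm and grips with 3 to 60 N. Pads are 19 mm wide; open, the fingers measure 130 mm over their backs; the gripper's body (78 mm by 193 mm) begins 47 mm behind the grasp point.
Start: joints at [-0.856, 0.359, 0.012, 0, -1.224, -0.288], TCP at [0.279, -0.614, 0.241] pointing down, gripper open.
Joint ranges: [-3.07, 3.07], [-1.43, 2.12], [-1.02, 1.25], [-3.03, 1.67], [-3.05, -0], [-3.03, 3.03]. Speed limits (rad/s): [2.39, 2.39, 3.01, 3.14, 3.14, 3.14].

### API

Orientations are given as [roll, pitch, yaw] about the fixed x, y, z axes, in that order (R = Rz(yaw) Ry(pitch) Rx(roll)).
In Python, from station import arm gives the robot as it stands.
- The arm moves only by the tool move_arm, never from a script. Its argument "rows" is a list of rows, each an object with "translation": the shift along the tool's x, y, z in cm, a list of three; "rot": the turn, a rotation vector about the tool's x, y, z in degrees, a list of three; "hand": the closure, from 0 (fully open) to 1 (shut). A call has 1 to 8 rows; each row is the pose to reach, as a shift and turn from the pose commanded when the call began, along the tool's axes at that moment; what a row does not reach only later rows make up. A row lasts 1/12 s, in which the tool goes at most 41.7 mm and 7.16 degrees, less where a joint would pass 70% of its speed; a pose out of reach is approached as far as the arm can. A call with a gripper value outside its range is refused whole. The fingers move at their own pace and stop on an object; "squeeze" is the grip in N (left out, the last holds). Time passes only in rows, so rows that repeat a pose let the fingers close. It gives the time, the measured TCP pose, the force, the opening and the grip force at its end, in the units of the state.
- arm.get_state(): the state, without advancing time (a new reading comes with each control period).
- arm.grab_frame(name): name is "scene" or "top"; returns (picture, depth): 400x640x3 uint8, red, green, blue; 400x640 float32, m along the optical axis (not along the pixel's ray), 0 where there is no reading.
- arm.camera_params(name): a dict with "vfov" (degrees; the focal length in pixels is half the picture's height over the tangent of half this angle, whatever the lens; pixels are square), "cx", "cy" (the principal point, pixels), "k1" (the pictures are not rectified: a ray, as slopes to the right and down, at radius r is drawn at 1 + k1 r^2 times it, then the intrinsics apply), "position" and "orientation" of the camera in the world. Camera axes: x right, y down, z forward; pixel columns grow to the right and rows downward; lengths in m; the calibration is good to about 2 mm. A picture is of the moment at which its call begins. camera_params takes no time and is no camera call.
- arm.job_done(): hands the job in; it is judged then, once.
Trained networks look in the newest picture that a camera, given by its name, has taken for a name from the list of things; names that differ only in an ending like _2 or _b are one class to them, and where a whole thing is asked for, a point or a joint stands for the part that bears it (a point fixed in the world has none). Each returns a list of dicts, best first, with "p" (0 to 1); they miss things now and then, are a little off and sometimes report something else, mostly with a low value. They report only what shows in the picture. A call takes as long as a camera call. They do not tell look-alikes from the thing itself.
- arm.search_frame(label, camera): "point" ([x, y, z] in m, in the coordinates of the camera as it stood for that picture, good to about 4 mm: the middle of the surface that is visible of it).
- arm.pinpoint(label, camera): "point" ([x, y, z] in m, in the coordinates of the camera as it stood for that picture, good to about 4 mm: a listed point, or the origin of a listed thing).
The state is a dict: "t": time; "q": joint angles; "qd": joint speeds; "joint_efforts": joint torques, N m; "eef_pos": TCP position; "ee_rot": TCP orientation; "force": force on the tool from outside, world axes, zero at the start; "moment": the same for the moment, N m; "width": finger opening in m; "gripper_force": force on a finger pad.
Only numpy, scipy, OpenCV 4.12 (cv2) and the standard library are available. Lean on these libraries where they do the work, as an engineer would, in place of code of your own. Each camera call takes 0.05 s, during which the arm holds its last target. There are 200 camera calls.

### The job

The bonded chip in the dead-weight press is cured: take the press stack apart from the top down, one part at a time. Put the small and the large ring weight over the posts of the small and the large round stand, lay the press plate flat in the long closed tray with its stem up, and lay the chip flat and right way up in the tray with the finger notches. Set everything down gently without dropping it, and leave the white dropper bottle where it stands.

Things in the scene. Friction and masses are not known exactly. Their poses are not given: they have to be found in the camera images.
- press_base: Dark steel base of the press, 112 x 104 x 14 mm (x, y, z), fixed. Origin at the centre of its underside. A rib along its y axis (18 mm wide, top at z = 18 mm) carries the chip between low dowels (x = +-16.5, y = +-28 mm, top 22 mm) and end stops (y = +-42.5 mm, top 22.5 mm). Two guide pins, 6 mm thick, top at z = 42 mm, stand at x = +-42 mm, y = 0.
- small_weight: Small steel ring weight, 36 mm across, 18 mm high, with an 18 mm bore, about 0.11 kg; starts at the top of the stack, round the stem. Origin at the centre of its underside (62 mm above the underside of the press base at the start), z up.
- large_weight: Large steel ring weight, 52 mm across, 24 mm high, with an 18 mm bore, about 0.34 kg; starts on the press plate, round the stem, under the small weight. Origin at the centre of its underside (38 mm above the underside of the press base at the start), z up.
- press_plate: Aluminium press plate, 104 x 34 x 12 mm (x, y, z), a 12 mm thick steel stem on its middle up to z = 64 mm, 0.16 kg. Two 9 mm holes at x = +-42 mm run on the guide pins of the press base: lift it straight up by 20 mm or more to come free. Starts on the chip, its long axis crossing the chip's. Origin at the centre of its underside, z up.
- chip: White-bodied plastic-on-glass microfluidic chip, 26 x 76 x 8 mm (x, y, z) and small ports standing 4 mm higher near its two ends. Starts in the nest of the press base, right at the bottom of the stack, its two ends showing from above. Origin at the centre of its underside, z up; grip it across its 26 mm width.
- small_stand: Smaller of the two round black weight stands, fixed: disc 42 mm across and 8 mm thick with a pointed steel post, 8 mm thick, in its middle, tip 21 mm above the table. Place of the small weight. Origin at the centre of its underside.
- large_stand: Larger of the two round black weight stands, fixed: disc 58 mm across and 8 mm thick with a pointed steel post, 8 mm thick, in its middle, tip 21 mm above the table. Place of the large weight. Origin at the centre of its underside.
- plate_tray: Longer grey tray with a dark lining and a closed rim, fixed: outside 126 x 56 mm (x, y), inside 120 x 50 mm, floor 3 mm and rim 10 mm above the table. Place of the press plate, lying along it with the stem up. Origin at the centre of its underside.
- chip_tray: Shorter grey tray with a dark lining and a 48 mm wide, 9 mm deep finger notch cut right through rim and floor in the middle of each long side, fixed: outside 48 x 98 mm (x, y), inside 42 x 92 mm, floor 4 mm and rim 10 mm above the table. Place of the chip, lying along it. Origin at the centre of its underside.
- dropper_bottle: White squeeze bottle with a needle nozzle, 40 mm across, 104 mm high, standing loose; to be left alone. Origin at the centre of its underside.
Not all that is in view belongs to the job. What is shaped like the small_stand but red is not meant.

How it is judged:
By the outcome, as a careful person would: the job done as asked, in the order asked, and still so for the second after the job is handed in, with the robot touching nothing.
It also fails if it takes over 112 s, if anything falls off the work surface, if the arm or the gripper's body presses on something with over 40 N, if the wrist force passes 120 N, or if a joint passes its speed limit or range.

## Working session

There is one attempt and no reset: what is moved stays moved. The work goes in short steps, Python scripts to look and compute and a tool call to move; the robot and the scene stay as the last step left them, time stands still between calls to the robot, and variables do not carry over. Pictures are saved under pics/ and viewed, at most 17 in all, crops included, and the job is handed in when it is done.

Besides the shell and the picture viewer there is one more tool, called as name(argument=value, ...), one argument or row to a line, values as JSON. move_arm: Moves the arm, as the interface text tells. Its arguments: {"type":"object","properties":{"rows":{"type":"array","items":{"type":"object","properties":{"translation":{"type":"array","items":{"type":"number"}},"rot":{"type":"array","items":{"type":"number"}},"hand":{"type":"number"}}}},"squeeze":{"type":"number"}},"required":["rows"]}

```bash
mkdir -p pics; ls; cat > h.py <<'E'
import numpy as np, cv2
from station import arm
from scipy.spatial.transform import Rotation as Ro
def cam(n):
    c=arm.camera_params(n); return c
def camR(c):
    o=np.array(c["orientation"],float)
    if o.shape==(3,3): return o
    if o.size==4: return Ro.from_quat(o).as_matrix()
    return Ro.from_euler("xyz",o).as_matrix()
def tow(n,p):
    c=cam(n); return camR(c)@np.array(p)+np.array(c["position"])
def cloud(n,d):
    c=cam(n); h,w=d.shape; f=h/2/np.tan(np.radians(c["vfov"])/2)
    K=np.array([[f,0,c["cx"]],[0,f,c["cy"]],[0,0,1]])
    u,v=np.meshgrid(np.arange(w),np.arange(h))
    q=cv2.undistortPoints(np.stack([u,v],-1).reshape(-1,1,2).astype(float),K,np.array([c["k1"],0,0,0.])).reshape(h,w,2)
    P=np.dstack([q[...,0]*d,q[...,1]*d,d])
    return P@camR(c).T+np.array(c["position"])
E
python3 - <<'E'
from h import *
print(arm.get_state())
for n in("top","scene"):
    print(n,cam(n)); im,d=arm.grab_frame(n); cv2.imwrite(f"pics/{n}0.png",im[...,::-1]); np.savez(f"{n}0.npz",im=im,d=d)
for l in "press_base small_weight large_weight press_plate chip small_stand large_stand plate_tray chip_tray dropper_bottle".split():
    for n in("top","scene"):
        r=arm.pinpoint(l,n); print(l,n,[(np.round(tow(n,x["point"]),3).tolist(),round(x["p"],2)) for x in r[:3]])
E
```

```text
pics
{'t': 0.0, 'q': array([-8.55871639e-01,  3.59377837e-01,  1.10470922e-02, -3.24564716e-04,
       -1.22408906e+00, -2.88086859e-01]), 'qd': array([ 0.00059965, -0.00012504, -0.00014025,  0.00036527,  0.0010671 ,
        0.00014695]), 'joint_efforts': array([ 5.87777195e-04, -5.82728219e+01,  2.93044764e+01,  6.99717119e+00,
        6.77403106e-03, -1.44848550e-04]), 'eef_pos': array([ 0.27921399, -0.61403215,  0.239628  ]), 'ee_rot': array([ 3.13994938e+00, -1.68765473e-04, -2.71486522e+00]), 'force': array([ 0.28968226,  0.41179072, -0.05039986]), 'moment': array([ 0.03878676,  0.0069259 , -0.00929548]), 'gripper_force': 0.0, 'width': 0.0875443785069671}
top {'vfov': 49.21693089634261, 'cx': 316.74015562403304, 'cy': 199.23516837559308, 'k1': 0.0364843320712864, 'position': array([0.34279877, 0.14767915, 0.90160747]), 'orientation': array([-2.92669722, -0.00334785, -1.68511907])}
scene {'vfov': 44.07144033247878, 'cx': 318.7776857218721, 'cy': 198.70084120128473, 'k1': 0.006534747129661784, 'position': array([-0.09493437,  0.66270898,  0.86028247]), 'orientation': array([-2.339
[... 423 characters left out ...]
0.017], 0.51)]
chip scene [([0.619, 0.189, 0.021], 0.68)]
small_stand top [([0.549, 0.042, 0.001], 0.81), ([0.399, 0.222, 0.005], 0.63), ([0.471, 0.301, -0.0], 0.61)]
small_stand scene [([0.408, 0.22, -0.001], 0.79), ([0.476, 0.297, 0.001], 0.77), ([0.547, 0.042, 0.001], 0.73)]
large_stand top [([0.462, -0.06, 0.002], 0.66)]
large_stand scene [([0.466, -0.058, 0.001], 0.79)]
plate_tray top [([0.45, 0.118, 0.003], 0.94)]
plate_tray scene [([0.451, 0.129, -0.001], 0.58)]
chip_tray top [([0.63, 0.027, 0.0], 0.77)]
chip_tray scene [([0.636, 0.033, -0.002], 0.55)]
dropper_bottle top [([0.6, 0.357, 0.004], 0.71)]
dropper_bottle scene [([0.598, 0.356, 0.001], 0.98), ([0.465, -0.061, -0.002], 0.47)]
```

View pics/top0.png

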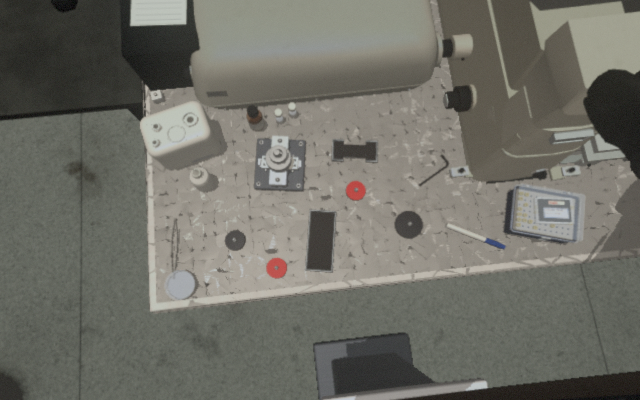

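View pics/scene0.png

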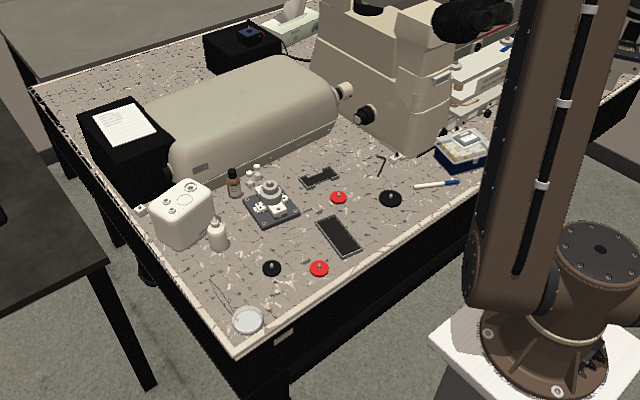

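Top view: the stack is at (279,160), the black small stand at (235,240) and the large stand at (408,224). The plate tray is at (320,240), the chip tray at (355,150) and the red decoys at (276,268) and (355,190). The bottle is at (200,178). So the small_stand is the candidate near (0.471, 0.300). Next I'll fit the poses.

```bash
python3 - <<'E'
from h import *
W={}
for n in("top","scene"):
    z=np.load(n+"0.npz"); im,d=z["im"].astype(int),z["d"]; P=cloud(n,d); P[d==0]=np.nan; W[n]=(im,P)
    X,Y,Z=P[...,0],P[...,1],P[...,2]; mx=im.max(-1); sat=mx-im.min(-1)
    print(n,"table z",np.nanmedian(Z[(abs(X-.5)<.1)&(abs(Y-.1)<.2)]))
    def near(x,y,r): return (np.hypot(X-x,Y-y)<r)
    for nm,x,y,r in(("small_stand",.471,.3,.04),("large_stand",.464,-.06,.045)):
        m=near(x,y,r)&(mx<60); p=P[m][:,:2].astype(np.float32)
        c,rad=cv2.minEnclosingCircle(p); print(nm,m.sum(),"encl",np.round(c,4),round(rad,4),"mean",p.mean(0),np.nanmedian(Z[m]))
    for nm,x,y,r in(("plate_tray",.45,.12,.075),("chip_tray",.632,.03,.062)):
        m=near(x,y,r)&(mx<60)&(Z<.02); lab=cv2.connectedComponentsWithStats(m.astype(np.uint8)); k=1+lab[2][1:,4].argmax(); m=lab[1]==k
        print(nm,m.sum(),cv2.minAreaRect(P[m][:,:2].astype(np.float32)),np.nanmedian(Z[m]))
    for lo,hi in((.010,.0165),(.031,.04),(.057,.067),(.074,.083),(.085,.092)):
        m=near(.62,.192,.075)&(Z>lo)&(Z<hi); p=P[m][:,:2].astype(np.float32)
        if len(p)>4: print("stack",lo,m.sum(),cv2.minAreaRect(p),p.mean(0))
    m=near(.62,.192,.035)&(Z>.024)
# height map
im,P=W["scene"]; 
for n in W:
  im,P=W[n]; print(n)
  for x in np.arange(.36,.86,.04):
    r=[]
    for y in np.arange(.42,-.30,-.04):
        m=(abs(P[...,0]-x)<.02)&(abs(P[...,1]-y)<.02); r.append("%4d"%(1000*np.nanpercentile(P[...,2][m],98)) if m.sum()>3 else "  - ")
    print("%.2f"%x," ".join(r))
im,P=W["top"]
s=1000;
g=cv2.resize(im[110:290,200:440].astype(np.uint8)[...,::-1],None,fx=3.3,fy=3.3,interpolation=cv2.INTER_CUBIC); g=cv2.convertScaleAbs(g,alpha=1.5,beta=20); cv2.imwrite("pics/crop0.png",g)
E
```

```text
top table z 0.00010643335549442856
small_stand 0 encl [0. 0.] 0.0 mean [nan nan] nan
large_stand 0 encl [0. 0.] 0.0 mean [nan nan] nan
plate_tray 2 ((0.3964988589286804, 0.12673768401145935), (0.0027851061895489693, 0.0), 127.16737365722656) 0.006486483027408008
chip_tray 2 ((0.6534395217895508, 0.05954086780548096), (0.003853521076962352, 0.0), 136.52647399902344) 0.0059391775626364
stack 0.01 1202 ((0.6201140880584717, 0.19278034567832947), (0.1041465550661087, 0.11140630394220352), 81.41553497314453) [0.61465836 0.19190441]
stack 0.031 334 ((0.6205366253852844, 0.19333277642726898), (0.06245749816298485, 0.10710080713033676), 64.2812728881836) [0.61490244 0.19334488]
stack 0.057 242 ((0.6163190603256226, 0.19246435165405273), (0.050919704139232635, 0.046163808554410934), 88.62959289550781) [0.61021173 0.19239698]
stack 0.074 203 ((0.6213805675506592, 0.19084441661834717), (0.03475585952401161, 0.03407749533653259), 36.292884826660156) [0.62033176 0.19084348]
stack 0.085 27 ((0.6209668517112732, 0.19282476603984833), (0.010504473932087421, 0.010418685153126717), 18.533023834228516)
[... 3179 characters left out ...]
7
0.64  110  107  104    3   15   81   92   28    9    9    8   11    2    3    3    3  364  367
0.68  115  111  110   94    3   38   41   14    3   11    3    3    3    3   83  399  388  386
0.72  108  109  112    2   81   83   47   47    2    3    3    3    2    3   77  391  300  302
0.76    1 -889  122  137  141  145  148  152  155  156  156  156  156  155  142  110  300  302
0.80  150  150  149  154  158  162  164  166  168  168  168  169  169  167  159  120  300  334
0.84  155  155  156  161  164  166  167  168  170  170  170  170  170  169  163   -   324  330<stdin>:10: RuntimeWarning: Mean of empty slice.
  ret = um.true_divide(
  return np.nanmean(a, axis, out=out, keepdims=keepdims)
```

View pics/crop0.png

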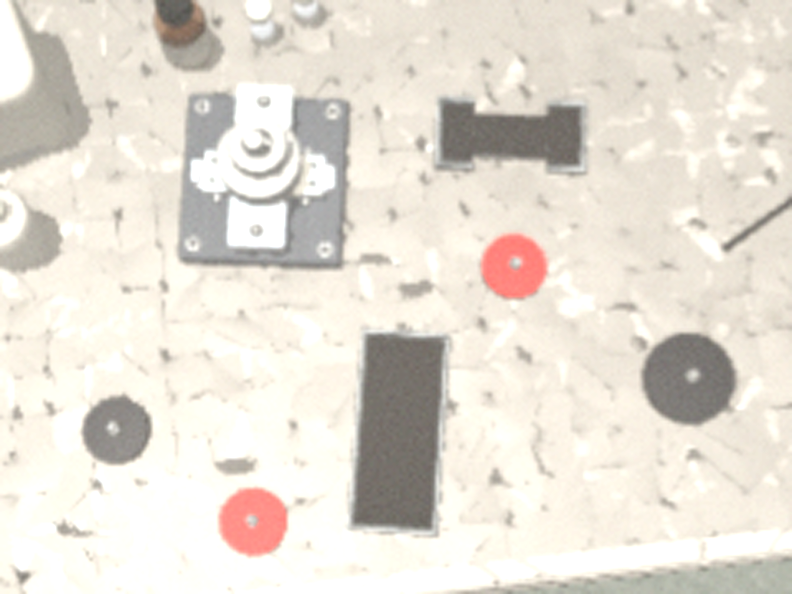

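The crop shows the chip's ends left and right of the stack and the plate lying vertically, along world x. The black stands are at crop (116,430) and (688,378). I'll refine the dark fits and check clearance to the furniture.

```bash
cat >> h.py <<'E'
def go(x,y,z,clos=None):
    "shift (cm) and turn (deg) to TCP x,y,z with closing line at angle clos (deg)"
    s=arm.get_state(); R=Ro.from_euler("xyz",s["ee_rot"]); t=R.inv().apply(np.array([x,y,z])-s["eef_pos"])*100
    if clos is None: r=np.zeros(3)
    else:
        y=[clos-90,clos+90]; cur=np.degrees(s["ee_rot"][2]); y=min(y,key=lambda a:abs((a-cur+180)%360-180))
        r=(R.inv()*Ro.from_euler("xyz",[180,0,y],degrees=True)).as_rotvec(degrees=True)
    print("t",round(s["t"],2),"pos",s["eef_pos"].round(4),"shift",t.round(2),"rot",r.round(1),"w",round(s["width"],4))
E
python3 - <<'E'
from h import *
for n in("top","scene"):
    z=np.load(n+"0.npz"); im,d=z["im"].astype(int),z["d"]; P=cloud(n,d); P[d==0]=np.nan
    X,Y,Z=P[...,0],P[...,1],P[...,2]; mx=im.max(-1)
    for nm,x,y,r in(("small_stand",.471,.3,.035),("large_stand",.464,-.06,.04),("plate_tray",.45,.122,.08),("chip_tray",.632,.03,.065)):
        nr=np.hypot(X-x,Y-y)<r; 
        th=cv2.threshold(mx[nr].astype(np.uint8),0,255,cv2.THRESH_OTSU)[0]; m=nr&(mx<=th)
        lab=cv2.connectedComponentsWithStats(m.astype(np.uint8)); m=lab[1]==1+lab[2][1:,4].argmax()
        p=P[m][:,:2].astype(np.float32); print(n,nm,th,m.sum(),"mean",p.mean(0).round(4),[np.round(a,4) for a in cv2.minAreaRect(p)])
        if 'tray' not in nm:
            m=nr&(Z>.013)&(Z<.03); print("  post",m.sum(),P[m].mean(0).round(4))
    m=(Z>.06)&(Z<.3)&(Y>-.1)&(Y<.15)&(X<.9); print("tube front min x",np.nanmin(X[m]))
    m=(Z>.055)&(Z<.1)&(abs(Y-.23)<.06)&(X>.66)&(X<.742); print("brown",P[m].min(0),P[m].max(0))
go(.621,.192,.15,-9)
E
```

```text
top small_stand 124.0 340 mean [0.4704 0.2985] [array([0.472 , 0.2991]), array([0.04  , 0.0443]), np.float64(88.597)]
  post 16 [0.4698 0.2988 0.0176]
top large_stand 108.0 608 mean [ 0.4619 -0.0594] [array([ 0.4621, -0.061 ]), array([0.0597, 0.0565]), np.float64(89.3896)]
  post 19 [ 0.4575 -0.0604  0.0179]
top plate_tray 113.0 1457 mean [0.45  0.125] [array([0.4502, 0.1245]), array([0.0519, 0.1212]), np.float64(79.3317)]
top chip_tray 105.0 709 mean [0.6343 0.0303] [array([0.6335, 0.0308]), array([0.0945, 0.0458]), np.float64(82.9473)]
tube front min x 0.1852104291107829
brown [0.70399646 0.21952046 0.05505564] [0.73119556 0.24650019 0.08491038]
scene small_stand 93.0 407 mean [0.475  0.3032] [array([0.4767, 0.3009]), array([0.0118, 0.0665]), np.float64(5.1628)]
  post 15 [0.4705 0.3025 0.0174]
scene large_stand 82.0 306 mean [ 0.4601 -0.056 ] [array([ 0.4641, -0.058 ]), array([0.0561, 0.0569]), np.float64(63.174)]
  post 10 [ 0.4611 -0.0575  0.0177]
scene plate_tray 99.0 948 mean [0.4493 0.125 ] [array([0.4506, 0.1266]), array([0.0566, 0.1303]), np.float64(79.0659)]
scene chip_tray 109.0 416 mean [0.6335 0.0313] [array([0.634 , 0.0324]), array([0.0981, 0.0535]), np.float64(82.8941)]
tube front min x -0.10475772542707423
brown [0.70476963 0.19915062 0.05515538] [0.74148852 0.24860651 0.08471418]
t 1.1 pos [ 0.2794 -0.6144  0.2406] shift [-64.48  59.27   9.06] rot [ -0.   -0.  -56.5] w 0.0876
```

```bash
python3 - <<'E'
from h import *
for n in("top","scene"):
    z=np.load(n+"0.npz"); d=z["d"]; P=cloud(n,d); P[d==0]=np.nan
    print(n,"      "+" ".join("%5.2f"%y for y in np.arange(0,-.8,-.05)))
    for x in np.arange(.15,.75,.05):
        r=[]
        for y in np.arange(0,-.8,-.05):
            m=(abs(P[...,0]-x)<.025)&(abs(P[...,1]-y)<.025); r.append("%5d"%(1000*np.nanmax(P[...,2][m])) if m.sum()>3 else "   - ")
        print("%.2f"%x," ".join(r))
    X,Y,Z=P[...,0],P[...,1],P[...,2]
    m=(Z>.06)&(Z<.3)&(Y>-.05)&(Y<.12)&(X<.9)&(X>.66); print(np.nanmin(X[m]))
E
```

```text
top        0.00 -0.05 -0.10 -0.15 -0.20 -0.25 -0.30 -0.35 -0.40 -0.45 -0.50 -0.55 -0.60 -0.65 -0.70 -0.75
0.15     6     5     5     5  -791  -885  -884  -888  -889  -888  -888  -885  -886  -885  -887  -887
0.20   423  -888  -887  -888  -888  -888  -885  -885  -887  -886  -888  -887  -883  -888  -888  -886
0.25   607   627  -888  -885  -887  -886  -884  -884  -889  -885  -886  -889  -888  -886  -889  -888
0.30  -883   610  -886  -886  -887  -885  -888  -885  -888  -887  -888  -888  -886  -884  -886  -883
0.35     4     5     5     5     6     6     5     5     5     4     4  -888  -888  -889  -886  -890
0.40     5     3     4     4    17    68    85    85    66     6     4     2    -     -     -     - 
0.45     5    23    13    14    14   425    87    87    69     4     4     4    -     -     -     - 
0.50     4    12    10     4   429   439    84    68    67     6     4    16    -     -     -     - 
0.55    11     5     8    20   419   434   380   230   163   110    56    18    -     -     -     - 
0.60    15     4     4     7   326   396   378    -    109    55    -     -     -    
[... 874 characters left out ...]
  4    16    68    83    87    64  -885  -885  -886  -889    -     -     - 
0.45     4    25    11    14    13   440   438   436    68     3     2  -880  -885  -888    -     - 
0.50     4    12     9     5   432   444   431   427    64     4     4    33     2  -662  -668    - 
0.55    10     5     8    18   422   433   408   297   180   181   180   179   182   179  -663  -877
0.60    14     4     5     8   349   372   368   376   372   272   351   348   336   320   261     4
0.65    12     4     4     4   400   387   368   367   359    -    178   177   178   178    -     - 
0.70     8     4     4   399   401   391   301    -    350    -     -     -     -     -     -     - 
0.7408673799563104
```

move_arm(
  rows=[
    {"translation": [-7.2,18,0],"rot": [0,0,0],"hand": 0},
    {"translation": [-7.2,18,0],"rot": [0,0,0],"hand": 0},
    {"translation": [-7.2,18,0],"rot": [0,0,0],"hand": 0},
    {"translation": [-7.2,18,0],"rot": [0,0,0],"hand": 0},
    {"translation": [-7.2,18,0],"rot": [0,0,0],"hand": 0},
    {"translation": [-14.8,29.9,0],"rot": [0,0,0],"hand": 0},
    {"translation": [-14.8,29.9,0],"rot": [0,0,0],"hand": 0},
    {"translation": [-14.8,29.9,0],"rot": [0,0,0],"hand": 0},
  ],
)

```text
t: 1.77
eef_pos: [0.2876, -0.2956, 0.2406]
ee_rot: [-3.141, 0.0, -2.716]
force: [2.3, 1.0, 0.7]
width: 0.088
gripper_force: 0.0
```

```bash
python3 - <<'E'
from h import *
go(.29,-.28,.24); go(.40,-.06,.24); go(.621,.192,.2,-9); print(arm.get_state()["q"])
E
```

```text
t 1.77 pos [ 0.2876 -0.2956  0.2406] shift [-0.86  1.32  0.06] rot [0. 0. 0.] w 0.088
t 1.77 pos [ 0.2876 -0.2956  0.2406] shift [-19.96  16.82   0.07] rot [0. 0. 0.] w 0.088
t 1.77 pos [ 0.2876 -0.2956  0.2406] shift [-50.5   30.65   4.07] rot [ -0.    0.  -56.6] w 0.088
[-3.15396458e-01 -9.42273011e-02 -5.23745075e-01  5.31820143e-05
 -1.14060282e+00 -8.29774736e-01]
```

move_arm(
  rows=[
    {"translation": [-20,16.8,0],"rot": [0,0,0],"hand": 0},
    {"translation": [-20,16.8,0],"rot": [0,0,0],"hand": 0},
    {"translation": [-20,16.8,0],"rot": [0,0,0],"hand": 0},
    {"translation": [-20,16.8,0],"rot": [0,0,0],"hand": 0},
    {"translation": [-20,16.8,0],"rot": [0,0,0],"hand": 0},
    {"translation": [-20,16.8,0],"rot": [0,0,0],"hand": 0},
    {"translation": [-20,16.8,0],"rot": [0,0,0],"hand": 0},
    {"translation": [-20,16.8,0],"rot": [0,0,0],"hand": 0},
  ],
)

```text
t: 2.43
eef_pos: [0.4019, -0.0587, 0.2408]
ee_rot: [-3.142, 0.001, -2.711]
force: [-0.4, -0.4, 0.4]
width: 0.0881
gripper_force: 0.0
```

```bash
python3 - <<'E'
from h import *
go(.621,.192,.15,-9)
E
```

```text
t 2.43 pos [ 0.4019 -0.0587  0.2408] shift [-30.38  13.62   9.1 ] rot [ -0.    0.  -56.3] w 0.0881
```

move_arm(
  rows=[
    {"translation": [-30.4,13.6,9],"rot": [0,0,-56.3],"hand": 0},
    {"translation": [-30.4,13.6,9],"rot": [0,0,-56.3],"hand": 0},
    {"translation": [-30.4,13.6,9],"rot": [0,0,-56.3],"hand": 0},
    {"translation": [-30.4,13.6,9],"rot": [0,0,-56.3],"hand": 0},
    {"translation": [-30.4,13.6,9],"rot": [0,0,-56.3],"hand": 0},
    {"translation": [-30.4,13.6,9],"rot": [0,0,-56.3],"hand": 0},
    {"translation": [-30.4,13.6,9],"rot": [0,0,-56.3],"hand": 0},
    {"translation": [-30.4,13.6,9],"rot": [0,0,-56.3],"hand": 0},
  ],
)

```text
t: 3.1
eef_pos: [0.6148, 0.1803, 0.1529]
ee_rot: [3.141, -0.0, -1.726]
force: [1.2, -0.1, 0.4]
width: 0.0876
gripper_force: 0.0
```

move_arm(
  rows=[
    {"translation": [0,0,0],"rot": [0,0,0],"hand": 0.3},
    {"translation": [0,0,0],"rot": [0,0,0],"hand": 0.3},
  ],
)

```text
t: 3.27
eef_pos: [0.6139, 0.18, 0.1511]
ee_rot: [3.139, -0.003, -1.732]
force: [0.1, -0.3, 0.2]
width: 0.0794
gripper_force: 0.0
```

```bash
python3 - <<'E'
from h import *
print(arm.get_state()["ee_rot"],arm.get_state()["q"])
go(.621,.192,.08,-9)
im,d=arm.grab_frame("scene"); cv2.imwrite("pics/s1.png",cv2.resize(im[60:320,140:460,::-1],None,fx=2.3,fy=2.3))
go(.621,.192,.08,-9)
E
```

```text
[ 3.13867271e+00 -2.63222584e-03 -1.73163311e+00] [ 5.89566658e-01  3.70575765e-01 -1.84805094e-01 -7.74467335e-05
 -1.01934615e+00 -7.50366580e-01]
t 3.27 pos [0.6139 0.18   0.1511] shift [-1.32 -0.52  7.1 ] rot [ 0.2 -0.2 -0.2] w 0.0794
t 3.32 pos [0.6134 0.1792 0.1522] shift [-1.4  -0.56  7.21] rot [ 0.1 -0.1 -0.3] w 0.0756
```

View pics/s1.png

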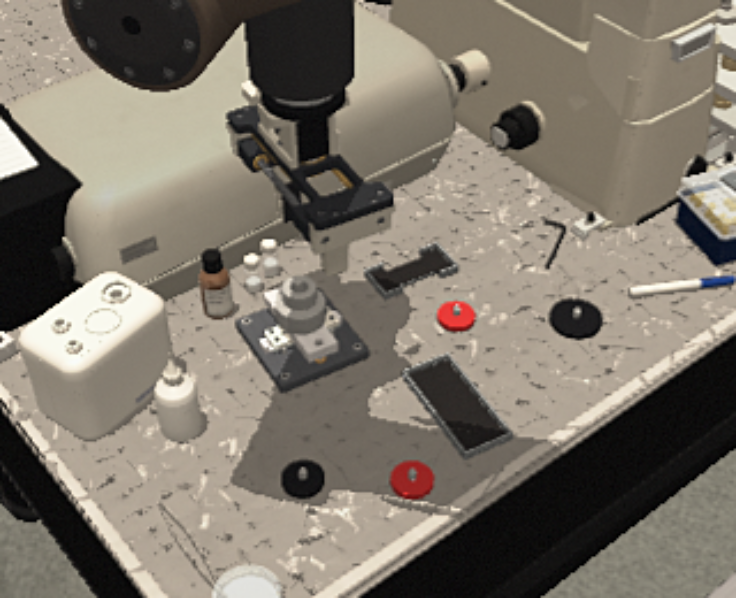

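The arm is above the stack with its long side along the closing line, and the surroundings are clear.

move_arm(
  rows=[
    {"translation": [-1.4,-0.56,1],"rot": [0,0,-0.3],"hand": 0.3},
    {"translation": [-1.4,-0.56,2],"rot": [0,0,-0.3],"hand": 0.3},
    {"translation": [-1.4,-0.56,3.5],"rot": [0,0,-0.3],"hand": 0.3},
    {"translation": [-1.4,-0.56,5],"rot": [0,0,-0.3],"hand": 0.3},
    {"translation": [-1.4,-0.56,6.3],"rot": [0,0,-0.3],"hand": 0.3},
    {"translation": [-1.4,-0.56,7.1],"rot": [0,0,-0.3],"hand": 0.3},
    {"translation": [-1.4,-0.56,7.2],"rot": [0,0,-0.3],"hand": 0.3},
    {"translation": [-1.4,-0.56,7.2],"rot": [0,0,-0.3],"hand": 0.3},
  ],
)

```text
t: 3.98
eef_pos: [0.6211, 0.192, 0.0819]
ee_rot: [3.142, -0.0, -1.728]
force: [1.1, 0.3, 0.1]
width: 0.0614
gripper_force: 0.0
```

```bash
python3 - <<'E'
from h import *
go(.621,.192,.079,-9)
E
```

```text
t 3.98 pos [0.6211 0.192  0.0819] shift [-0.    0.01  0.29] rot [ 0. -0.  0.] w 0.0614
```

move_arm(
  rows=[
    {"translation": [0,0,0.2],"rot": [0,0,0],"hand": 0.5},
    {"translation": [0,0,0.2],"rot": [0,0,0],"hand": 0.62},
    {"translation": [0,0,0.2],"rot": [0,0,0],"hand": 0.7},
    {"translation": [0,0,0.2],"rot": [0,0,0],"hand": 0.8},
    {"translation": [0,0,0.2],"rot": [0,0,0],"hand": 1},
    {"translation": [0,0,0.2],"rot": [0,0,0],"hand": 1},
    {"translation": [0,0,0.2],"rot": [0,0,0],"hand": 1},
    {"translation": [0,0,0.2],"rot": [0,0,0],"hand": 1},
  ],
  squeeze=25,
)

```text
t: 4.65
eef_pos: [0.6217, 0.1931, 0.0801]
ee_rot: [-3.141, 0.001, -1.727]
force: [0.0, 0.9, 4.5]
width: 0.0342
gripper_force: 25.0
```

```bash
python3 - <<'E'
from h import *
s=arm.get_state();print(s["force"],s["gripper_force"])
go(.621,.192,.125,-9);go(.471,.300,.125,-9)
E
```

```text
[0.03823037 0.85398005 4.53222513] 24.981431999104302
t 4.65 pos [0.6217 0.1931 0.0801] shift [ 0.11  0.05 -4.49] rot [-0.   0.   0.1] w 0.0342
t 4.65 pos [0.6217 0.1931 0.0801] shift [-8.23 16.55 -4.5 ] rot [-0.   0.   0.1] w 0.0342
```

move_arm(
  rows=[
    {"translation": [0,0,-0.3],"rot": [0,0,0],"hand": 1},
    {"translation": [0,0,-1],"rot": [0,0,0],"hand": 1},
    {"translation": [0,0,-2],"rot": [0,0,0],"hand": 1},
    {"translation": [0,0,-3],"rot": [0,0,0],"hand": 1},
    {"translation": [0,0,-4],"rot": [0,0,0],"hand": 1},
    {"translation": [0,0,-5],"rot": [0,0,0],"hand": 1},
    {"translation": [0,0,-5.5],"rot": [0,0,0],"hand": 1},
    {"translation": [0,0,-5.5],"rot": [0,0,0],"hand": 1},
  ],
)

```text
t: 5.32
eef_pos: [0.6222, 0.1932, 0.1367]
ee_rot: [-3.139, 0.002, -1.727]
force: [0.7, 0.8, -1.0]
width: 0.0343
gripper_force: 25.0
```

```bash
python3 - <<'E'
from h import *
s=arm.get_state();print(s["force"],s["gripper_force"])
im,d=arm.grab_frame("scene"); cv2.imwrite("pics/s2.png",cv2.resize(im[130:280,200:360,::-1],None,fx=3.5,fy=3.5))
for l in("small_weight","large_weight"):
  r=arm.pinpoint(l,"scene"); print(l,[(tow("scene",x["point"]).round(3),round(x["p"],2)) for x in r[:3]])
go(.471,.300,.125,-9)
E
```

```text
[ 0.66458452  0.81059848 -1.0478512 ] 24.97286704427637
small_weight [(array([0.627, 0.192, 0.12 ]), 0.61)]
large_weight [(array([0.62 , 0.193, 0.037]), 0.71)]
t 5.47 pos [0.621  0.1927 0.1343] shift [-8.26 16.49  0.93] rot [ 0. -0.  0.] w 0.0345
```

View pics/s2.png

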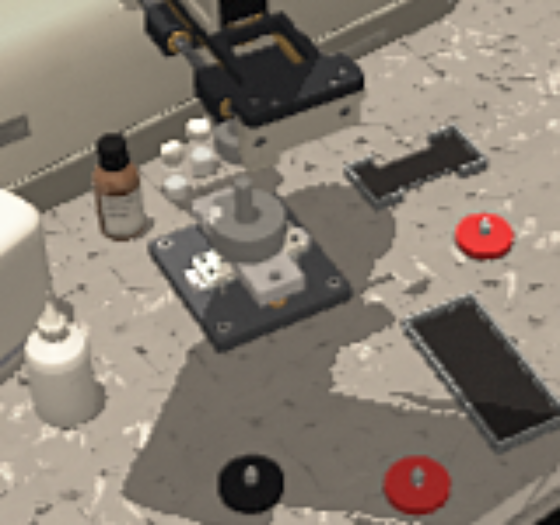

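The ring is held above the stack and the large weight stayed on the stem. Moving over the black small stand.

move_arm(
  rows=[
    {"translation": [-2,4,0],"rot": [0,0,0],"hand": 1},
    {"translation": [-4,8,0],"rot": [0,0,0],"hand": 1},
    {"translation": [-6,12,1],"rot": [0,0,0],"hand": 1},
    {"translation": [-7.5,15,3],"rot": [0,0,0],"hand": 1},
    {"translation": [-8.3,16.5,5],"rot": [0,0,0],"hand": 1},
    {"translation": [-8.3,16.5,6],"rot": [0,0,0],"hand": 1},
    {"translation": [-8.3,16.5,6.5],"rot": [0,0,0],"hand": 1},
    {"translation": [-8.3,16.5,6.5],"rot": [0,0,0],"hand": 1},
  ],
)

```text
t: 6.13
eef_pos: [0.4709, 0.2999, 0.0683]
ee_rot: [3.14, -0.002, -1.726]
force: [0.3, -0.3, -1.1]
width: 0.0343
gripper_force: 25.0
```

```bash
python3 - <<'E'
from h import *
for n in("top","scene"):
  im,d=arm.grab_frame(n)
  if n=="scene": cv2.imwrite("pics/s3.png",cv2.resize(im[200:320,220:380,::-1],None,fx=4,fy=4))
  r=arm.pinpoint("small_weight",n); print(n,[(tow(n,x["point"]).round(3),round(x["p"],2)) for x in r[:3]])
go(.471,.300,.026,-9)
E
```

```text
top []
scene [(array([0.474, 0.296, 0.054]), 0.4)]
t 6.33 pos [0.4724 0.3003 0.0703] shift [0.05 0.14 4.43] rot [-0.   0.1 -0. ] w 0.0344
```

View pics/s3.png

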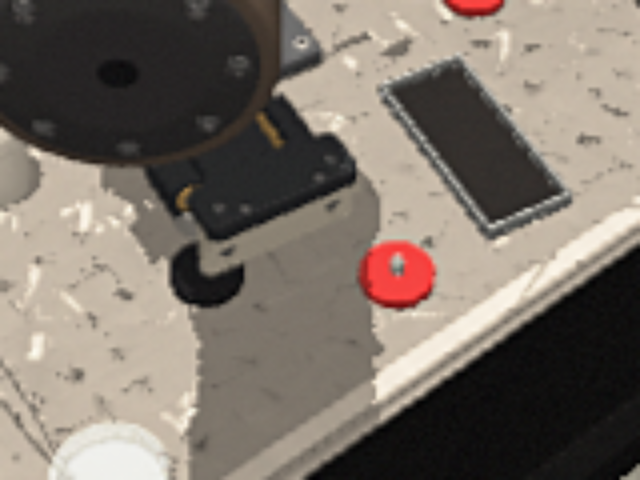

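The finger and ring are over the black stand at crop (205,270). Lowering slowly.

move_arm(
  rows=[
    {"translation": [0,0.1,1],"rot": [0,0,0],"hand": 1},
    {"translation": [0,0.1,2],"rot": [0,0,0],"hand": 1},
    {"translation": [0,0.1,2.6],"rot": [0,0,0],"hand": 1},
    {"translation": [0,0.1,3.1],"rot": [0,0,0],"hand": 1},
    {"translation": [0,0.1,3.5],"rot": [0,0,0],"hand": 1},
    {"translation": [0,0.1,3.9],"rot": [0,0,0],"hand": 1},
    {"translation": [0,0.1,4.1],"rot": [0,0,0],"hand": 1},
    {"translation": [0,0.1,4.1],"rot": [0,0,0],"hand": 1},
  ],
)

```text
t: 7.0
eef_pos: [0.4701, 0.3005, 0.0281]
ee_rot: [3.141, -0.001, -1.727]
force: [-0.3, 0.6, -1.7]
width: 0.0341
gripper_force: 25.0
```

```bash
python3 - <<'E'
from h import *
print(arm.get_state()["force"])
go(.471,.300,.026,-9)
E
```

```text
[-0.25083039  0.61193654 -1.6518974 ]
t 7.0 pos [0.4701 0.3005 0.0281] shift [ 0.03 -0.1   0.21] rot [ 0.  -0.   0.1] w 0.0341
```

move_arm(
  rows=[
    {"translation": [0,0,0.1],"rot": [0,0,0],"hand": 1},
    {"translation": [0,0,0.15],"rot": [0,0,0],"hand": 1},
    {"translation": [0,0,0.2],"rot": [0,0,0],"hand": 1},
    {"translation": [0,0,0.2],"rot": [0,0,0],"hand": 1},
  ],
)

```text
t: 7.33
eef_pos: [0.4703, 0.3007, 0.0267]
ee_rot: [-3.141, 0.0, -1.727]
force: [-0.9, -0.3, -0.8]
width: 0.0343
gripper_force: 25.0
```

```bash
python3 - <<'E'
from h import *
print(arm.get_state()["force"])
go(.471,.300,.026,-9)
E
```

```text
[-0.89170316 -0.30526632 -0.75566062]
t 7.33 pos [0.4703 0.3007 0.0267] shift [ 0.06 -0.08  0.07] rot [-0.   0.   0.1] w 0.0343
```

move_arm(
  rows=[
    {"translation": [0,0,0.05],"rot": [0,0,0],"hand": 1},
    {"translation": [0,0,0.1],"rot": [0,0,0],"hand": 1},
    {"translation": [0,0,0.15],"rot": [0,0,0],"hand": 1},
    {"translation": [0,0,0.15],"rot": [0,0,0],"hand": 1},
  ],
)

```text
t: 7.67
eef_pos: [0.4704, 0.3008, 0.0261]
ee_rot: [-3.141, 0.0, -1.727]
force: [-3.4, -1.3, 9.3]
width: 0.0344
gripper_force: 25.0
```

```bash
python3 - <<'E'
from h import *
print(arm.get_state()["force"])
go(.471,.300,.026,-9)
E
```

```text
[-3.37996627 -1.27848219  9.26182321]
t 7.67 pos [0.4704 0.3008 0.0261] shift [ 0.07 -0.07  0.01] rot [-0.   0.   0.1] w 0.0344
```

move_arm(
  rows=[
    {"translation": [0,0,0],"rot": [0,0,0],"hand": 0.55},
    {"translation": [0,0,0],"rot": [0,0,0],"hand": 0.45},
    {"translation": [0,0,0],"rot": [0,0,0],"hand": 0.35},
    {"translation": [0,0,0],"rot": [0,0,0],"hand": 0.3},
    {"translation": [0,0,-1],"rot": [0,0,0],"hand": 0.3},
    {"translation": [0,0,-4],"rot": [0,0,0],"hand": 0.2},
    {"translation": [0,0,-8],"rot": [0,0,0],"hand": 0.15},
    {"translation": [0,0,-12],"rot": [0,0,0],"hand": 0.1},
  ],
)

```text
t: 8.33
eef_pos: [0.4698, 0.2999, 0.1464]
ee_rot: [3.141, -0.002, -1.727]
force: [0.3, 1.0, -0.4]
width: 0.0748
gripper_force: 0.0
```

```bash
python3 - <<'E'
from h import *
print(arm.get_state()["force"])
im,d=arm.grab_frame("scene"); cv2.imwrite("pics/s4.png",cv2.resize(im[150:320,220:380,::-1],None,fx=3.5,fy=3.5))
r=arm.pinpoint("small_weight","scene"); print([(tow("scene",x["point"]).round(3),round(x["p"],2)) for x in r[:3]])
go(.621,.1925,.145,-9)
E
```

```text
[ 0.33850943  1.02369348 -0.36637968]
[(array([0.468, 0.297, 0.009]), 0.73)]
t 8.43 pos [0.4733 0.3034 0.1528] shift [  8.68 -16.3    0.82] rot [-0.4  0.5  0.1] w 0.0779
```

View pics/s4.png

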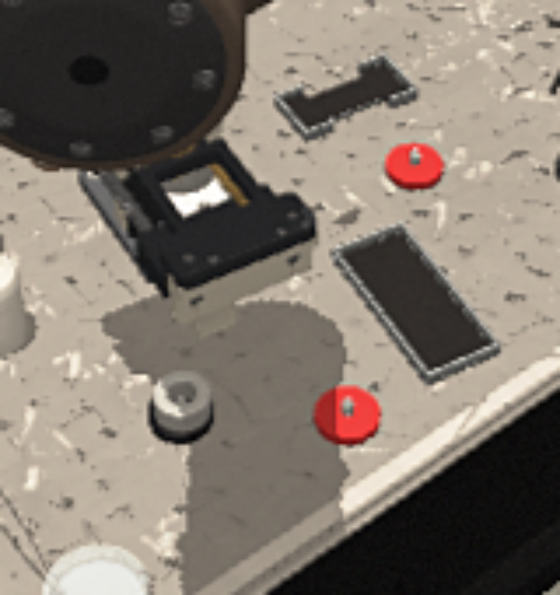

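The small ring sits on its stand with the post in its bore, at crop (182,400). Next is the large weight.

move_arm(
  rows=[
    {"translation": [2,-4,0.5],"rot": [0,0,0],"hand": 0.1},
    {"translation": [4,-8,0.5],"rot": [0,0,0],"hand": 0.1},
    {"translation": [6,-12,0.5],"rot": [0,0,0],"hand": 0.1},
    {"translation": [8,-15,0.5],"rot": [0,0,0],"hand": 0.1},
    {"translation": [8.7,-16.3,0.5],"rot": [0,0,0],"hand": 0.1},
    {"translation": [8.7,-16.3,0.5],"rot": [0,0,0],"hand": 0.1},
    {"translation": [8.7,-16.3,0.5],"rot": [0,0,0],"hand": 0.1},
    {"translation": [8.7,-16.3,1],"rot": [0,0,0],"hand": 0.1},
  ],
)

```text
t: 9.1
eef_pos: [0.618, 0.1895, 0.1361]
ee_rot: [-3.14, 0.001, -1.727]
force: [-0.5, -0.6, 0.1]
width: 0.0787
gripper_force: 0.0
```

```bash
python3 - <<'E'
from h import *
go(.621,.1925,.056,-9)
E
```

```text
t 9.1 pos [0.618  0.1895 0.1361] shift [-0.34 -0.24  8.01] rot [-0.1  0.1  0. ] w 0.0787
```

move_arm(
  rows=[
    {"translation": [-0.3,-0.2,1.5],"rot": [0,0,0],"hand": 0.1},
    {"translation": [-0.3,-0.2,3],"rot": [0,0,0],"hand": 0.1},
    {"translation": [-0.3,-0.2,4.5],"rot": [0,0,0],"hand": 0.1},
    {"translation": [-0.3,-0.2,6],"rot": [0,0,0],"hand": 0.1},
    {"translation": [-0.3,-0.2,7],"rot": [0,0,0],"hand": 0.1},
    {"translation": [-0.3,-0.2,7.7],"rot": [0,0,0],"hand": 0.1},
    {"translation": [-0.3,-0.2,7.9],"rot": [0,0,0],"hand": 0.1},
    {"translation": [-0.3,-0.2,7.9],"rot": [0,0,0],"hand": 0.1},
  ],
)

```text
t: 9.77
eef_pos: [0.6197, 0.1924, 0.0561]
ee_rot: [3.141, -0.0, -1.726]
force: [-0.5, 0.2, 1.5]
width: 0.0787
gripper_force: 0.5
```

```bash
python3 - <<'E'
from h import *
go(.621,.1925,.056,-9)
E
```

```text
t 9.77 pos [0.6197 0.1924 0.0561] shift [-0.03 -0.12  0.01] rot [ 0.  -0.   0.1] w 0.0787
```

move_arm(
  rows=[
    {"translation": [0,0,-0.3],"rot": [0,0,0],"hand": 0.1},
    {"translation": [0,-0.1,-0.4],"rot": [0,0,0],"hand": 0.2},
    {"translation": [0,-0.1,-0.4],"rot": [0,0,0],"hand": 0.3},
    {"translation": [0,-0.1,-0.4],"rot": [0,0,0],"hand": 0.4},
    {"translation": [0,-0.1,-0.4],"rot": [0,0,0],"hand": 0.5},
    {"translation": [0,-0.1,-0.4],"rot": [0,0,0],"hand": 0.6},
    {"translation": [0,-0.1,-0.4],"rot": [0,0,0],"hand": 1},
    {"translation": [0,-0.1,-0.4],"rot": [0,0,0],"hand": 1},
  ],
  squeeze=40,
)

```text
t: 10.43
eef_pos: [0.6208, 0.1918, 0.0603]
ee_rot: [3.141, -0.0, -1.727]
force: [-4.2, 0.7, 4.4]
width: 0.0514
gripper_force: 40.0
```

```bash
python3 - <<'E'
from h import *
s=arm.get_state();print(s["force"],s["gripper_force"])
go(.621,.1925,.125,-9)
E
```

```text
[-4.22669984  0.69299537  4.38863159] 40.005406234413385
t 10.43 pos [0.6208 0.1918 0.0603] shift [-0.07 -0.   -6.47] rot [ 0.  -0.   0.1] w 0.0514
```

move_arm(
  rows=[
    {"translation": [0,0,-0.3],"rot": [0,0,0],"hand": 1},
    {"translation": [0,0,-1],"rot": [0,0,0],"hand": 1},
    {"translation": [0,0,-2],"rot": [0,0,0],"hand": 1},
    {"translation": [0,0,-3.3],"rot": [0,0,0],"hand": 1},
    {"translation": [0,0,-4.6],"rot": [0,0,0],"hand": 1},
    {"translation": [0,0,-5.8],"rot": [0,0,0],"hand": 1},
    {"translation": [0,0,-6.8],"rot": [0,0,0],"hand": 1},
    {"translation": [0,0,-7],"rot": [0,0,0],"hand": 1},
  ],
)

```text
t: 11.1
eef_pos: [0.6223, 0.1923, 0.1328]
ee_rot: [-3.139, 0.002, -1.727]
force: [0.3, 1.2, -2.9]
width: 0.0512
gripper_force: 40.0
```

```bash
python3 - <<'E'
from h import *
s=arm.get_state();print(s["force"],s["gripper_force"])
go(.462,-.0595,.13,-9)
im,d=arm.grab_frame("scene"); cv2.imwrite("pics/s5.png",cv2.resize(im[130:280,200:360,::-1],None,fx=3.5,fy=3.5))
E
```

```text
[ 0.31528136  1.21100914 -2.86414081] 39.996593752875924
t 11.1 pos [0.6223 0.1923 0.1328] shift [27.37 11.92  0.19] rot [-0.2  0.1  0.1] w 0.0512
```

View pics/s5.png

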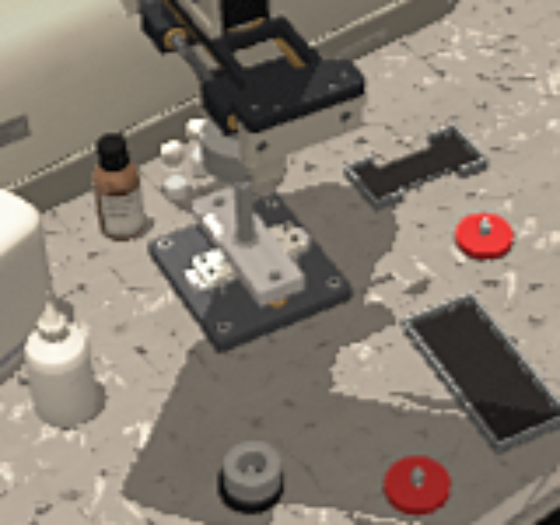

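The large weight is free and the plate is still on its pins. Moving to the large stand.

move_arm(
  rows=[
    {"translation": [2.5,1,0],"rot": [0,0,0],"hand": 1},
    {"translation": [6,2.6,0],"rot": [0,0,0],"hand": 1},
    {"translation": [9.5,4.1,0],"rot": [0,0,0],"hand": 1},
    {"translation": [13,5.7,0],"rot": [0,0,0],"hand": 1},
    {"translation": [16.5,7.2,0],"rot": [0,0,0],"hand": 1},
    {"translation": [20,8.7,0],"rot": [0,0,0],"hand": 1},
    {"translation": [23,10,0],"rot": [0,0,0],"hand": 1},
    {"translation": [25,10.9,1],"rot": [0,0,0],"hand": 1},
  ],
)

```text
t: 11.82
eef_pos: [0.4731, -0.0401, 0.121]
ee_rot: [-3.14, 0.001, -1.728]
force: [0.2, 0.3, -5.5]
width: 0.0516
gripper_force: 40.0
```

```bash
python3 - <<'E'
from h import *
go(.462,-.0595,.0303,-9)
E
```

```text
t 11.82 pos [ 0.4731 -0.0401  0.121 ] shift [2.09 0.81 9.07] rot [-0.1  0.   0. ] w 0.0516
```

move_arm(
  rows=[
    {"translation": [1,0.4,0.5],"rot": [0,0,0],"hand": 1},
    {"translation": [2,0.8,1.5],"rot": [0,0,0],"hand": 1},
    {"translation": [2,0.8,3],"rot": [0,0,0],"hand": 1},
    {"translation": [2,0.8,4.5],"rot": [0,0,0],"hand": 1},
    {"translation": [2,0.8,5.5],"rot": [0,0,0],"hand": 1},
    {"translation": [2,0.8,6.2],"rot": [0,0,0],"hand": 1},
    {"translation": [2,0.8,6.5],"rot": [0,0,0],"hand": 1},
    {"translation": [2,0.8,6.5],"rot": [0,0,0],"hand": 1},
  ],
)

```text
t: 12.48
eef_pos: [0.4634, -0.0566, 0.0544]
ee_rot: [3.14, -0.001, -1.727]
force: [0.0, 0.2, -4.8]
width: 0.0513
gripper_force: 40.0
```

```bash
python3 - <<'E'
from h import *
for n in("top","scene"):
  im,d=arm.grab_frame(n); np.savez(n+"1.npz",im=im,d=d)
  for l in("large_weight","large_stand"):
    r=arm.pinpoint(l,n); print(n,l,[(tow(n,x["point"]).round(3),round(x["p"],2)) for x in r[:3]])
  if n=="scene": cv2.imwrite("pics/s6.png",cv2.resize(im[130:250,320:480,::-1],None,fx=4,fy=4))
go(.462,-.059,.0303,-9)
E
```

```text
top large_weight []
top large_stand []
scene large_weight [(array([ 0.466, -0.056,  0.032]), 0.47)]
scene large_stand [(array([ 0.466, -0.059, -0.   ]), 0.75)]
t 12.78 pos [ 0.464  -0.0565  0.0556] shift [0.28 0.16 2.53] rot [-0.1  0.   0.1] w 0.0516
```

View pics/s6.png

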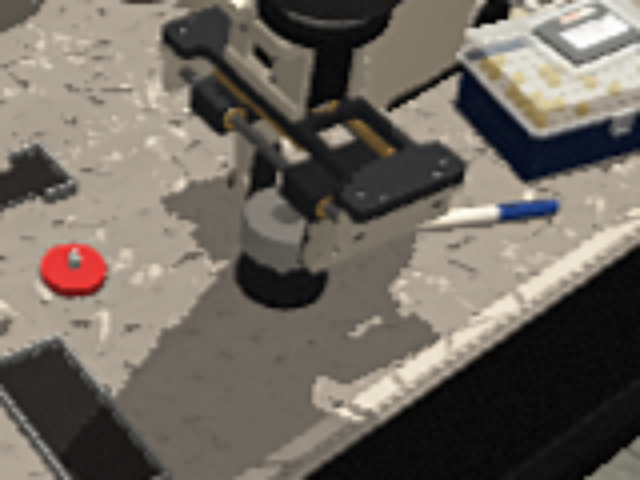

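The weight hovers just above the black stand, centred to within a few mm. Lowering with a small correction.

move_arm(
  rows=[
    {"translation": [0.15,0.05,0.3],"rot": [0,0,0],"hand": 1},
    {"translation": [0.26,0.06,0.7],"rot": [0,0,0],"hand": 1},
    {"translation": [0.26,0.06,1.1],"rot": [0,0,0],"hand": 1},
    {"translation": [0.26,0.06,1.5],"rot": [0,0,0],"hand": 1},
    {"translation": [0.26,0.06,1.8],"rot": [0,0,0],"hand": 1},
    {"translation": [0.26,0.06,2.1],"rot": [0,0,0],"hand": 1},
    {"translation": [0.26,0.06,2.3],"rot": [0,0,0],"hand": 1},
    {"translation": [0.26,0.06,2.35],"rot": [0,0,0],"hand": 1},
  ],
)

```text
t: 13.45
eef_pos: [0.4624, -0.0592, 0.0311]
ee_rot: [3.141, -0.0, -1.727]
force: [-0.5, 0.7, -4.3]
width: 0.0514
gripper_force: 40.0
```

```bash
python3 - <<'E'
from h import *
print(arm.get_state()["force"])
go(.463,-.059,.0303,-9)
E
```

```text
[-0.53759792  0.69721638 -4.26685095]
t 13.45 pos [ 0.4624 -0.0592  0.0311] shift [-0.03 -0.06  0.08] rot [ 0.  -0.   0.1] w 0.0514
```

move_arm(
  rows=[
    {"translation": [0,0,0.05],"rot": [0,0,0],"hand": 1},
    {"translation": [0,0,0.1],"rot": [0,0,0],"hand": 1},
    {"translation": [0,0,0.14],"rot": [0,0,0],"hand": 1},
    {"translation": [0,0,0.14],"rot": [0,0,0],"hand": 1},
  ],
)

```text
t: 13.78
eef_pos: [0.4628, -0.0591, 0.0304]
ee_rot: [-3.141, 0.0, -1.727]
force: [0.1, 0.1, -4.9]
width: 0.0514
gripper_force: 40.0
```

```bash
python3 - <<'E'
from h import *
print(arm.get_state()["force"])
go(.463,-.059,.0303,-9)
E
```

```text
[ 0.12846366  0.05421059 -4.85929758]
t 13.78 pos [ 0.4628 -0.0591  0.0304] shift [-0.02 -0.02  0.01] rot [-0.   0.   0.1] w 0.0514
```

move_arm(
  rows=[
    {"translation": [0,0,0.04],"rot": [0,0,0],"hand": 1},
    {"translation": [0,0,0.08],"rot": [0,0,0],"hand": 1},
    {"translation": [0,0,0.12],"rot": [0,0,0],"hand": 1},
    {"translation": [0,0,0.12],"rot": [0,0,0],"hand": 1},
  ],
)

```text
t: 14.12
eef_pos: [0.4628, -0.0591, 0.0302]
ee_rot: [-3.141, 0.0, -1.726]
force: [-5.6, 2.0, 13.6]
width: 0.051
gripper_force: 40.0
```

```bash
python3 - <<'E'
from h import *
print(arm.get_state()["force"])
go(.463,-.059,.0303,-9)
E
```

```text
[-5.60885782  2.00076297 13.64048616]
t 14.12 pos [ 0.4628 -0.0591  0.0302] shift [-0.01 -0.02 -0.01] rot [-0.   0.   0.1] w 0.051
```

move_arm(
  rows=[
    {"translation": [0,0,0],"rot": [0,0,0],"hand": 0.38},
    {"translation": [0,0,0],"rot": [0,0,0],"hand": 0.28},
    {"translation": [0,0,0],"rot": [0,0,0],"hand": 0.2},
    {"translation": [0,0,0],"rot": [0,0,0],"hand": 0.2},
    {"translation": [0,0,-1],"rot": [0,0,0],"hand": 0.2},
    {"translation": [0,0,-4],"rot": [0,0,0],"hand": 0.2},
    {"translation": [0,0,-8],"rot": [0,0,0],"hand": 0.2},
    {"translation": [0,0,-11.5],"rot": [0,0,0],"hand": 0.2},
  ],
)

```text
t: 14.78
eef_pos: [0.4624, -0.0594, 0.1455]
ee_rot: [3.141, -0.001, -1.727]
force: [2.2, 1.0, 0.2]
width: 0.0699
gripper_force: 0.0
```

```bash
python3 - <<'E'
from h import *
print(arm.get_state()["force"])
go(.621,.1925,.145,-9)
for n in("top","scene"):
  im,d=arm.grab_frame(n); np.savez(n+"2.npz",im=im,d=d); P=cloud(n,d); P[d==0]=np.nan
  X,Y,Z=P[...,0],P[...,1],P[...,2]; nr=np.hypot(X-.621,Y-.1925)<.07
  for lo,hi in((.031,.04),(.07,.084),(.084,.095)):
    p=P[nr&(Z>lo)&(Z<hi)]; print(n,lo,len(p),p.mean(0).round(4),[np.round(a,4) for a in cv2.minAreaRect(p[:,:2].astype(np.float32))] if len(p)>3 else "")
r=arm.pinpoint("large_weight","scene"); print([(tow("scene",x["point"]).round(3),round(x["p"],2)) for x in r[:3]])
E
```

```text
[2.24384547 1.0069052  0.2296798 ]
t 14.78 pos [ 0.4624 -0.0594  0.1455] shift [-2.735e+01 -1.176e+01  2.000e-02] rot [ 0.  -0.   0.1] w 0.0699
top 0.031 627 [0.6189 0.1925 0.0379] [array([0.6226, 0.1909]), array([0.1066, 0.0642]), np.float64(7.8897)]
top 0.07 12 [0.6166 0.1926 0.0765] [array([0.6168, 0.1932]), array([0.0098, 0.0031]), np.float64(83.8851)]
top 0.084 34 [0.6204 0.1925 0.0894] [array([0.6211, 0.1928]), array([0.0116, 0.0104]), np.float64(19.8294)]
scene 0.031 345 [0.6146 0.1972 0.0376] [array([0.6217, 0.192 ]), array([0.0668, 0.1082]), np.float64(63.4328)]
scene 0.07 21 [0.6194 0.1951 0.0763] [array([0.6187, 0.1952]), array([0.0099, 0.0065]), np.float64(65.6291)]
scene 0.084 25 [0.6209 0.1938 0.0891] [array([0.6218, 0.1933]), array([0.0107, 0.0139]), np.float64(28.4657)]
[(array([ 0.46 , -0.06 ,  0.004]), 0.77)]
```

Both weights are placed. Now the plate, gripped by its stem (centre about (0.6213, 0.193), top at z = 0.090).

move_arm(
  rows=[
    {"translation": [-3.8,-1.6,0],"rot": [0,0,0],"hand": 0.3},
    {"translation": [-7.6,-3.3,0],"rot": [0,0,0],"hand": 0.4},
    {"translation": [-11.4,-4.9,0],"rot": [0,0,0],"hand": 0.4},
    {"translation": [-15.2,-6.5,0],"rot": [0,0,0],"hand": 0.4},
    {"translation": [-19,-8.2,0],"rot": [0,0,0],"hand": 0.4},
    {"translation": [-22.5,-9.7,0],"rot": [0,0,0],"hand": 0.4},
    {"translation": [-25.5,-11,0],"rot": [0,0,0],"hand": 0.4},
    {"translation": [-27.4,-11.8,0],"rot": [0,0,0],"hand": 0.4},
  ],
)

```text
t: 15.6
eef_pos: [0.6228, 0.1958, 0.1419]
ee_rot: [3.14, -0.001, -1.726]
force: [0.8, -1.0, 0.3]
width: 0.0524
gripper_force: 0.0
```

```bash
python3 - <<'E'
from h import *
go(.6213,.193,.066,-9.3)
E
```

```text
t 15.6 pos [0.6228 0.1958 0.1419] shift [0.29 0.09 7.59] rot [ 0.1 -0.1  0.4] w 0.0524
```

move_arm(
  rows=[
    {"translation": [0,0,0],"rot": [0,0,0.4],"hand": 0.4},
    {"translation": [0,0,1],"rot": [0,0,0.4],"hand": 0.4},
    {"translation": [0,0,2],"rot": [0,0,0.4],"hand": 0.4},
    {"translation": [0,0,3],"rot": [0,0,0.4],"hand": 0.4},
  ],
)

```text
t: 15.93
eef_pos: [0.6207, 0.192, 0.1121]
ee_rot: [3.14, -0.001, -1.735]
force: [0.2, -0.0, -0.2]
width: 0.0529
gripper_force: 0.0
```

```bash
python3 - <<'E'
from h import *
go(.6213,.193,.066,-9.3)
E
```

```text
t 15.93 pos [0.6207 0.192  0.1121] shift [-0.11 -0.05  4.61] rot [ 0.1 -0.1 -0.1] w 0.0529
```

move_arm(
  rows=[
    {"translation": [-0.1,0,1],"rot": [0,0,0],"hand": 0.4},
    {"translation": [-0.1,0,2],"rot": [0,0,0],"hand": 0.4},
    {"translation": [-0.1,0,3.3],"rot": [0,0,0],"hand": 0.4},
    {"translation": [-0.1,0,4.2],"rot": [0,0,0],"hand": 0.45},
    {"translation": [-0.1,0,4.5],"rot": [0,0,0],"hand": 0.55},
    {"translation": [-0.1,0,4.5],"rot": [0,0,0],"hand": 0.65},
    {"translation": [-0.1,0,4.5],"rot": [0,0,0],"hand": 0.72},
    {"translation": [-0.1,0,4.5],"rot": [0,0,0],"hand": 0.8},
  ],
)

```text
t: 16.6
eef_pos: [0.6224, 0.1943, 0.0697]
ee_rot: [-3.141, 0.001, -1.734]
force: [-0.2, 0.6, -0.0]
width: 0.0269
gripper_force: 0.0
```

move_arm(
  rows=[
    {"translation": [0,0,0],"rot": [0,0,0],"hand": 0.85},
    {"translation": [0,0,0],"rot": [0,0,0],"hand": 0.9},
    {"translation": [0,0,0],"rot": [0,0,0],"hand": 1},
    {"translation": [0,0,0],"rot": [0,0,0],"hand": 1},
    {"translation": [0,0,0],"rot": [0,0,0],"hand": 1},
  ],
  squeeze=45,
)

```text
t: 17.02
eef_pos: [0.6222, 0.1943, 0.0695]
ee_rot: [-3.141, 0.0, -1.734]
force: [-0.9, 0.6, 2.6]
width: 0.0095
gripper_force: 45.0
```

```bash
python3 - <<'E'
from h import *
print(arm.get_state()["force"],arm.get_state()["moment"])
go(.6213,.193,.066,-9.3)
E
```

```text
[-0.88266726  0.56799212  2.59799069] [ 0.09615823  0.29713244 -0.05889977]
t 17.02 pos [0.6222 0.1943 0.0695] shift [0.14 0.07 0.35] rot [-0.  0. -0.] w 0.0095
```

move_arm(
  rows=[
    {"translation": [0,0,-0.2],"rot": [0,0,0],"hand": 1},
    {"translation": [0,0,-0.6],"rot": [0,0,0],"hand": 1},
    {"translation": [0,0,-1.2],"rot": [0,0,0],"hand": 1},
    {"translation": [0,0,-1.8],"rot": [0,0,0],"hand": 1},
    {"translation": [0,0,-2.4],"rot": [0,0,0],"hand": 1},
    {"translation": [0,0,-3.2],"rot": [0,0,0],"hand": 1},
    {"translation": [0,0,-4],"rot": [0,0,0],"hand": 1},
    {"translation": [0,0,-4.5],"rot": [0,0,0],"hand": 1},
  ],
)

```text
t: 17.68
eef_pos: [0.6224, 0.1944, 0.1156]
ee_rot: [-3.14, 0.001, -1.734]
force: [-0.6, 0.5, -1.3]
width: 0.01
gripper_force: 45.0
```

```bash
python3 - <<'E'
from h import *
print(arm.get_state()["force"],arm.get_state()["moment"])
im,d=arm.grab_frame("scene"); cv2.imwrite("pics/s7.png",cv2.resize(im[130:280,200:360,::-1],None,fx=3.5,fy=3.5))
go(.4505,.125,.12,-10.8)
E
```

```text
[-0.59355902  0.54289376 -1.34848826] [0.06842191 0.04062113 0.03664902]
t 17.73 pos [0.6228 0.1946 0.1164] shift [ 9.66 15.88 -0.41] rot [-0.1  0.1  1.5] w 0.0094
```

View pics/s7.png

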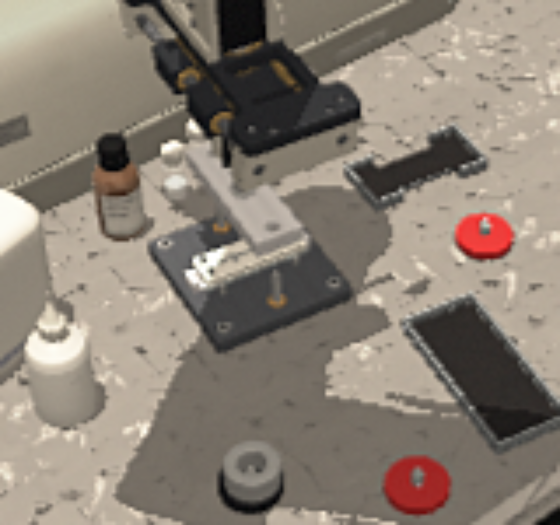

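The plate is off the pins and level, and the chip is still in its nest. Moving over the plate tray.

move_arm(
  rows=[
    {"translation": [1.2,2,-0.5],"rot": [0,0,0.4],"hand": 1},
    {"translation": [3,5,-0.5],"rot": [0,0,0.8],"hand": 1},
    {"translation": [5,8.2,-0.5],"rot": [0,0,1.2],"hand": 1},
    {"translation": [7,11.5,-0.5],"rot": [0,0,1.5],"hand": 1},
    {"translation": [8.6,14.2,0],"rot": [0,0,1.5],"hand": 1},
    {"translation": [9.6,15.8,0],"rot": [0,0,1.5],"hand": 1},
    {"translation": [9.6,15.8,1],"rot": [0,0,1.5],"hand": 1},
    {"translation": [9.6,15.8,2],"rot": [0,0,1.5],"hand": 1},
  ],
)

```text
t: 18.4
eef_pos: [0.45, 0.125, 0.095]
ee_rot: [-3.14, 0.002, -1.759]
force: [1.0, 1.3, -1.6]
width: 0.0101
gripper_force: 45.0
```

```bash
python3 - <<'E'
from h import *
for n in("top","scene"):
  im,d=arm.grab_frame(n)
  r=arm.pinpoint("press_plate",n); print(n,[(tow(n,x["point"]).round(3),round(x["p"],2)) for x in r[:2]])
  if n=="scene":
    cv2.imwrite("pics/s8.png",cv2.resize(im[170:290,250:410,::-1],None,fx=4,fy=4))
    P=cloud(n,d);P[d==0]=np.nan;m=(P[...,2]>.053)&(P[...,2]<.064)&(np.hypot(P[...,0]-.45,P[...,1]-.125)<.07);p=P[m]
    if len(p)>5: print(len(p),p.mean(0),cv2.minAreaRect(p[:,:2].astype(np.float32)))
go(.4505,.125,.0465,-10.8)
E
```

```text
top [(array([ 0.462, -0.054, -0.002]), 0.31)]
scene [(array([0.449, 0.12 , 0.05 ]), 0.83)]
390 [0.44059955 0.13150644 0.06091065] ((0.4492306411266327, 0.12429410219192505), (0.03577806428074837, 0.10598719120025635), 80.0517807006836)
t 18.6 pos [0.4506 0.1251 0.0943] shift [0.01 0.01 4.78] rot [-0. -0. -0.] w 0.0098
```

View pics/s8.png

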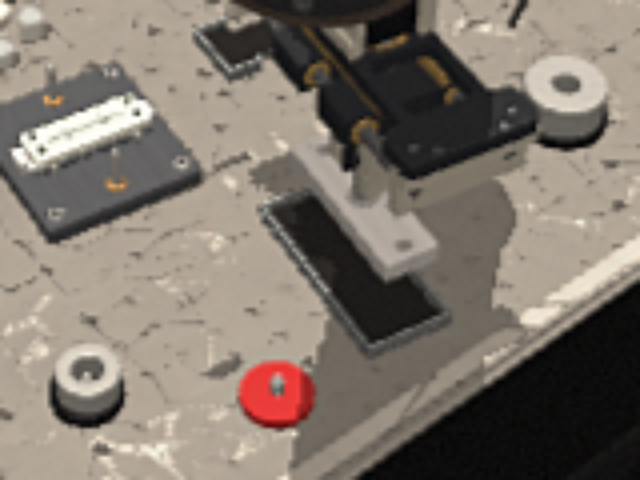

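The plate sits right over the tray, within about 1 mm. The press in view shows the chip ready to pick. Lowering.

move_arm(
  rows=[
    {"translation": [0,0,0.6],"rot": [0,0,0],"hand": 1},
    {"translation": [0,0,1.4],"rot": [0,0,0],"hand": 1},
    {"translation": [0,0,2.2],"rot": [0,0,0],"hand": 1},
    {"translation": [0,0,3],"rot": [0,0,0],"hand": 1},
    {"translation": [0,0,3.7],"rot": [0,0,0],"hand": 1},
    {"translation": [0,0,4.2],"rot": [0,0,0],"hand": 1},
    {"translation": [0,0,4.5],"rot": [0,0,0],"hand": 1},
    {"translation": [0,0,4.6],"rot": [0,0,0],"hand": 1},
  ],
)

```text
t: 19.27
eef_pos: [0.4502, 0.1249, 0.0472]
ee_rot: [3.141, -0.001, -1.76]
force: [-0.4, -0.1, -1.9]
width: 0.0101
gripper_force: 45.0
```

```bash
python3 - <<'E'
from h import *
print(arm.get_state()["force"])
go(.4505,.125,.0465,-10.8)
E
```

```text
[-0.36757152 -0.12739284 -1.88398543]
t 19.27 pos [0.4502 0.1249 0.0472] shift [-0.02 -0.03  0.07] rot [ 0.  -0.1 -0. ] w 0.0101
```

move_arm(
  rows=[
    {"translation": [0,0,0.05],"rot": [0,0,0],"hand": 1},
    {"translation": [0,0,0.1],"rot": [0,0,0],"hand": 1},
    {"translation": [0,0,0.15],"rot": [0,0,0],"hand": 1},
    {"translation": [0,0,0.15],"rot": [0,0,0],"hand": 1},
  ],
)

```text
t: 19.6
eef_pos: [0.4506, 0.1252, 0.0467]
ee_rot: [-3.141, 0.0, -1.76]
force: [-0.1, 1.0, -1.7]
width: 0.01
gripper_force: 45.0
```

```bash
python3 - <<'E'
from h import *
print(arm.get_state()["force"])
go(.4505,.125,.0465,-10.8)
E
```

```text
[-0.06999011  0.96751815 -1.65695065]
t 19.6 pos [0.4506 0.1252 0.0467] shift [0.02 0.01 0.02] rot [-0.  0. -0.] w 0.01
```

move_arm(
  rows=[
    {"translation": [0,0,0.04],"rot": [0,0,0],"hand": 1},
    {"translation": [0,0,0.08],"rot": [0,0,0],"hand": 1},
    {"translation": [0,0,0.11],"rot": [0,0,0],"hand": 1},
    {"translation": [0,0,0.11],"rot": [0,0,0],"hand": 1},
  ],
)

```text
t: 19.93
eef_pos: [0.4507, 0.1252, 0.0464]
ee_rot: [-3.141, 0.0, -1.76]
force: [-4.3, -0.7, 11.6]
width: 0.0097
gripper_force: 45.0
```

```bash
python3 - <<'E'
from h import *
print(arm.get_state()["force"])
go(.4505,.125,.0465,-10.8)
E
```

```text
[-4.28358552 -0.73221721 11.62502454]
t 19.93 pos [0.4507 0.1252 0.0464] shift [ 0.03  0.02 -0.01] rot [-0.  0. -0.] w 0.0097
```

move_arm(
  rows=[
    {"translation": [0,0,0],"rot": [0,0,0],"hand": 0.8},
    {"translation": [0,0,0],"rot": [0,0,0],"hand": 0.7},
    {"translation": [0,0,0],"rot": [0,0,0],"hand": 0.6},
    {"translation": [0,0,0],"rot": [0,0,0],"hand": 0.6},
    {"translation": [0,0,-1],"rot": [0,0,0],"hand": 0.6},
    {"translation": [0,0,-3.5],"rot": [0,0,0],"hand": 0.6},
    {"translation": [0,0,-6.5],"rot": [0,0,0],"hand": 0.6},
    {"translation": [0,0,-9],"rot": [0,0,0],"hand": 0.6},
  ],
)

```text
t: 20.6
eef_pos: [0.4504, 0.1249, 0.1367]
ee_rot: [3.141, -0.001, -1.76]
force: [1.0, 0.6, -0.8]
width: 0.035
gripper_force: 0.0
```

```bash
python3 - <<'E'
from h import *
st=arm.get_state();print(st["force"],st["width"])
go(.621,.1925,.14,-9)
for n in("top","scene"):
  im,d=arm.grab_frame(n); np.savez(n+"3.npz",im=im,d=d); P=cloud(n,d); P[d==0]=np.nan
  X,Y,Z=P[...,0],P[...,1],P[...,2]; nr=np.hypot(X-.621,Y-.1925)<.06; mx=im.max(-1); mn=im.min(-1)
  print(n,"base pix",np.median(mx[nr&(Z<.016)]))
  m=nr&(Z>.0225)&(mn>np.percentile(mn[nr],60)); lab=cv2.connectedComponentsWithStats(m.astype(np.uint8)); m=lab[1]==1+lab[2][1:,4].argmax(); p=P[m]
  print(len(p),p.mean(0).round(4),[np.round(a,4) for a in cv2.minAreaRect(p[:,:2].astype(np.float32))])
  for l in("chip","press_plate"):
    r=arm.pinpoint(l,n); print(l,[(tow(n,x["point"]).round(3),round(x["p"],2)) for x in r[:2]])
  p=P[(Z>.034)&(Z<.046)&nr]; 
  R=Ro.from_euler("z",-9,degrees=True).as_matrix()
  q=(p-[.621,.1925,0])@R; 
  for s in(-1,1):
    w=q[(q[:,0]*s>.03)]; print("pin",s,len(w),w.mean(0).round(4) if len(w) else "")
im=np.load("top3.npz")["im"]; cv2.imwrite("pics/t3.png",cv2.resize(im[125:205,235:395,::-1],None,fx=5,fy=5,interpolation=cv2.INTER_CUBIC))
E
```

```text
[ 1.03274835  0.62768917 -0.77845725] 0.034977820884210226
t 20.6 pos [0.4504 0.1249 0.1367] shift [ -9.84 -15.48  -0.34] rot [ 0.  -0.  -1.8] w 0.035
top base pix 113.0
119 [0.6247 0.2218 0.0264] [array([0.6257, 0.2233]), array([0.0256, 0.0285]), np.float64(84.9887)]
chip [(array([0.601, 0.354, 0.002]), 0.64), (array([0.615, 0.191, 0.016]), 0.39)]
press_plate []
pin -1 0 
pin 1 0 
scene base pix 99.0
289 [0.6194 0.1936 0.0266] [array([0.622 , 0.1936]), array([0.0888, 0.0364]), np.float64(77.4576)]
chip []
press_plate [(array([0.45 , 0.122, 0.003]), 0.57)]
pin -1 11 [-0.0427  0.0017  0.0389]
pin 1 8 [0.0414 0.0018 0.0392]
```

View pics/t3.png

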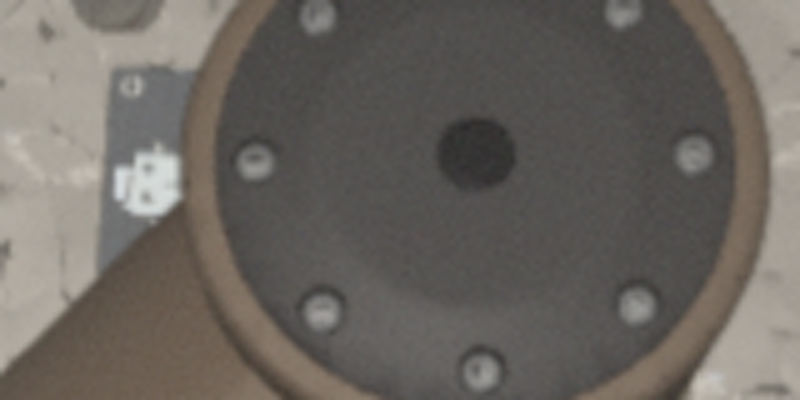

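The top view is blocked by the arm, but the scene camera confirms the pins and the plate in its tray. Going to the chip with the grip 6 mm toward -y to stay clear of the brown bottle.

```bash
python3 - <<'E'
from h import *
go(.6205,.1871,.10,-9.3)
E
```

```text
t 20.9 pos [0.4499 0.1247 0.1346] shift [ -9.34 -15.58   3.44] rot [ 0.1 -0.  -1.6] w 0.0352
```

move_arm(
  rows=[
    {"translation": [-1.8,-3,0],"rot": [0,0,-0.6],"hand": 0.62},
    {"translation": [-3.6,-6,0],"rot": [0,0,-1.2],"hand": 0.64},
    {"translation": [-5.6,-9.3,0],"rot": [0,0,-1.6],"hand": 0.64},
    {"translation": [-7.4,-12.4,0.5],"rot": [0,0,-1.6],"hand": 0.64},
    {"translation": [-8.7,-14.6,1.5],"rot": [0,0,-1.6],"hand": 0.64},
    {"translation": [-9.3,-15.6,2.5],"rot": [0,0,-1.6],"hand": 0.64},
    {"translation": [-9.3,-15.6,3.4],"rot": [0,0,-1.6],"hand": 0.64},
    {"translation": [-9.3,-15.6,3.4],"rot": [0,0,-1.6],"hand": 0.64},
  ],
)

```text
t: 21.57
eef_pos: [0.6193, 0.186, 0.097]
ee_rot: [3.136, -0.004, -1.733]
force: [-0.9, -0.7, -0.1]
width: 0.0315
gripper_force: 0.0
```

```bash
python3 - <<'E'
from h import *
im,d=arm.grab_frame("scene"); cv2.imwrite("pics/s9.png",cv2.resize(im[140:240,210:340,::-1],None,fx=5,fy=5))
go(.6205,.1871,.035,-9.3)
E
```

```text
t 21.62 pos [0.6193 0.186  0.0986] shift [-0.15 -0.13  6.36] rot [ 0.2 -0.2  0. ] w 0.0315
```

View pics/s9.png

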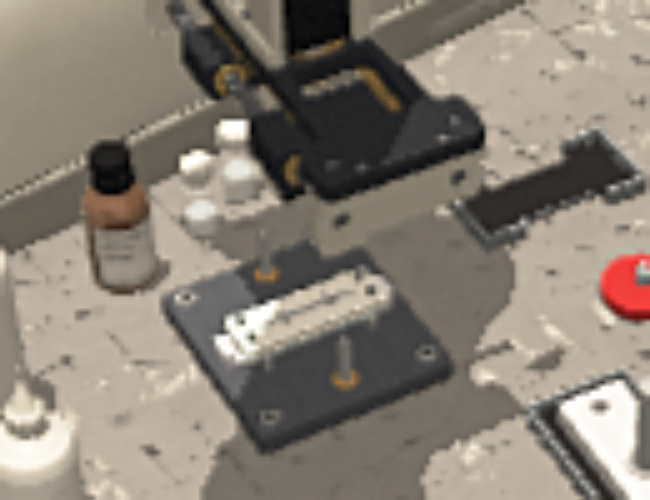

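The chip and both pins are in clear view, with the fingers above them. I'll descend to just above the pins and then settle.

move_arm(
  rows=[
    {"translation": [-0.1,-0.1,0.8],"rot": [0,0,0],"hand": 0.64},
    {"translation": [-0.1,-0.1,1.8],"rot": [0,0,0],"hand": 0.64},
    {"translation": [-0.1,-0.1,2.7],"rot": [0,0,0],"hand": 0.64},
    {"translation": [-0.1,-0.1,3.4],"rot": [0,0,0],"hand": 0.64},
    {"translation": [-0.1,-0.1,3.7],"rot": [0,0,0],"hand": 0.64},
    {"translation": [-0.1,-0.1,3.7],"rot": [0,0,0],"hand": 0.64},
    {"translation": [-0.1,-0.1,3.7],"rot": [0,0,0],"hand": 0.64},
    {"translation": [-0.1,-0.1,3.7],"rot": [0,0,0],"hand": 0.64},
  ],
)

```text
t: 22.28
eef_pos: [0.6226, 0.188, 0.0649]
ee_rot: [-3.141, 0.0, -1.732]
force: [-1.1, -1.1, -0.2]
width: 0.0315
gripper_force: 0.0
```

```bash
python3 - <<'E'
from h import *
go(.6205,.1871,.035,-9.3)
E
```

```text
t 22.28 pos [0.6226 0.188  0.0649] shift [0.13 0.2  2.99] rot [-0.   0.   0.1] w 0.0315
```

move_arm(
  rows=[
    {"translation": [0.1,0.2,0.3],"rot": [0,0,0],"hand": 0.64},
    {"translation": [0.1,0.2,0.7],"rot": [0,0,0],"hand": 0.64},
    {"translation": [0.1,0.2,1.2],"rot": [0,0,0],"hand": 0.64},
    {"translation": [0.1,0.2,1.7],"rot": [0,0,0],"hand": 0.64},
    {"translation": [0.1,0.2,2.1],"rot": [0,0,0],"hand": 0.64},
    {"translation": [0.1,0.2,2.4],"rot": [0,0,0],"hand": 0.64},
    {"translation": [0.1,0.2,2.4],"rot": [0,0,0],"hand": 0.64},
    {"translation": [0.1,0.2,2.4],"rot": [0,0,0],"hand": 0.64},
  ],
)

```text
t: 22.95
eef_pos: [0.6201, 0.1871, 0.04]
ee_rot: [3.141, -0.0, -1.732]
force: [-0.2, -0.2, -0.0]
width: 0.0317
gripper_force: 0.0
```

```bash
python3 - <<'E'
from h import *
print(arm.get_state()["force"],arm.get_state()["moment"])
go(.6205,.1871,.034,-9.3)
E
```

```text
[-0.19033394 -0.19638902 -0.02249877] [ 0.00044707  0.13427633 -0.00892367]
t 22.95 pos [0.6201 0.1871 0.04  ] shift [-0.   -0.04  0.6 ] rot [ 0.  -0.   0.1] w 0.0317
```

move_arm(
  rows=[
    {"translation": [0,0,0.2],"rot": [0,0,0],"hand": 0.64},
    {"translation": [0,0,0.4],"rot": [0,0,0],"hand": 0.64},
    {"translation": [0,0,0.55],"rot": [0,0,0],"hand": 0.64},
    {"translation": [0,0,0.55],"rot": [0,0,0],"hand": 0.64},
  ],
  squeeze=12,
)

```text
t: 23.28
eef_pos: [0.62, 0.1871, 0.0346]
ee_rot: [3.141, -0.0, -1.732]
force: [-0.6, 0.0, 0.2]
width: 0.0314
gripper_force: 0.0
```

move_arm(
  rows=[
    {"translation": [0,0,0],"rot": [0,0,0],"hand": 0.67},
    {"translation": [0,0,0],"rot": [0,0,0],"hand": 0.7},
    {"translation": [0,0,0],"rot": [0,0,0],"hand": 0.75},
    {"translation": [0,0,0],"rot": [0,0,0],"hand": 1},
    {"translation": [0,0,0],"rot": [0,0,0],"hand": 1},
    {"translation": [0,0,0],"rot": [0,0,0],"hand": 1},
  ],
  squeeze=12,
)

```text
t: 23.78
eef_pos: [0.6202, 0.1873, 0.035]
ee_rot: [-3.141, 0.0, -1.732]
force: [-0.4, 0.1, 1.0]
width: 0.0255
gripper_force: 12.0
```

```bash
python3 - <<'E'
from h import *
print(arm.get_state()["force"],arm.get_state()["moment"])
go(.6205,.1871,.034,-9.3)
E
```

```text
[-0.40668301  0.07631137  1.02500166] [ 0.04386281 -0.01026123  0.04756578]
t 23.78 pos [0.6202 0.1873 0.035 ] shift [ 0.01 -0.03  0.1 ] rot [-0.   0.   0.1] w 0.0255
```

move_arm(
  rows=[
    {"translation": [0,0,-0.2],"rot": [0,0,0],"hand": 1},
    {"translation": [0,0,-0.6],"rot": [0,0,0],"hand": 1},
    {"translation": [0,0,-1.3],"rot": [0,0,0],"hand": 1},
    {"translation": [0,0,-2.2],"rot": [0,0,0],"hand": 1},
    {"translation": [0,0,-3.2],"rot": [0,0,0],"hand": 1},
    {"translation": [0,0,-4.2],"rot": [0,0,0],"hand": 1},
    {"translation": [0,0,-5],"rot": [0,0,0],"hand": 1},
    {"translation": [0,0,-5.5],"rot": [0,0,0],"hand": 1},
  ],
  squeeze=16,
)

```text
t: 24.45
eef_pos: [0.6208, 0.1875, 0.0919]
ee_rot: [-3.14, 0.001, -1.732]
force: [0.5, -1.2, -0.4]
width: 0.0254
gripper_force: 16.0
```

```bash
python3 - <<'E'
from h import *
print(arm.get_state()["force"],arm.get_state()["moment"])
im,d=arm.grab_frame("scene"); cv2.imwrite("pics/s10.png",cv2.resize(im[140:240,210:340,::-1],None,fx=5,fy=5))
go(.6305,.025,.09,-7)
E
```

```text
[ 0.54838425 -1.2090022  -0.3866093 ] [ 0.0036761   0.03948321 -0.00098269]
t 24.5 pos [0.6211 0.1877 0.0924] shift [15.91 -3.54  0.22] rot [-0.1  0.1 -2.2] w 0.0257
```

View pics/s10.png

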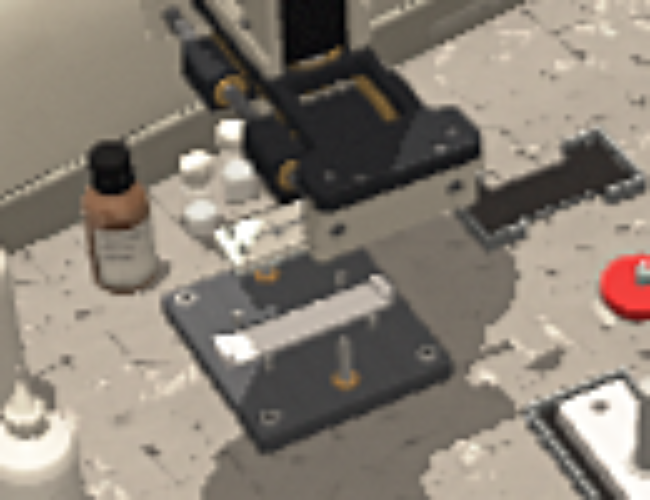

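The chip is lifted and level, and the nest is empty. Moving to the chip tray.

move_arm(
  rows=[
    {"translation": [2,-0.5,0],"rot": [0,0,-0.5],"hand": 1},
    {"translation": [5,-1.1,0],"rot": [0,0,-1],"hand": 1},
    {"translation": [8.5,-1.9,0],"rot": [0,0,-1.6],"hand": 1},
    {"translation": [11.5,-2.5,0],"rot": [0,0,-2.2],"hand": 1},
    {"translation": [14,-3.1,0],"rot": [0,0,-2.2],"hand": 1},
    {"translation": [15.4,-3.5,0],"rot": [0,0,-2.2],"hand": 1},
    {"translation": [15.9,-3.5,0],"rot": [0,0,-2.2],"hand": 1},
    {"translation": [15.9,-3.5,0.5],"rot": [0,0,-2.2],"hand": 1},
  ],
)

```text
t: 25.17
eef_pos: [0.6297, 0.0238, 0.0856]
ee_rot: [-3.14, 0.001, -1.695]
force: [0.2, 0.6, -0.7]
width: 0.0257
gripper_force: 16.0
```

```bash
python3 - <<'E'
from h import *
for n in("top","scene"):
  im,d=arm.grab_frame(n); P=cloud(n,d); P[d==0]=np.nan; np.savez(n+"4.npz",im=im,d=d)
  r=arm.pinpoint("chip",n); print(n,[(tow(n,x["point"]).round(3),round(x["p"],2)) for x in r[:2]])
  r=arm.pinpoint("chip_tray",n); print(n,[(tow(n,x["point"]).round(3),round(x["p"],2)) for x in r[:2]])
go(.6305,.025,.0212,-7)
E
```

```text
top []
top []
scene []
scene [(array([ 0.637,  0.032, -0.003]), 0.59)]
t 25.47 pos [0.6292 0.0258 0.0848] shift [ 0.06 -0.13  6.36] rot [ 0. -0.  0.] w 0.0257
```

Descend to about 10 mm above the floor, then check visually.

move_arm(
  rows=[
    {"translation": [0.05,-0.1,0.8],"rot": [0,0,0],"hand": 1},
    {"translation": [0.05,-0.1,1.8],"rot": [0,0,0],"hand": 1},
    {"translation": [0.05,-0.1,2.8],"rot": [0,0,0],"hand": 1},
    {"translation": [0.05,-0.1,3.7],"rot": [0,0,0],"hand": 1},
    {"translation": [0.05,-0.1,4.4],"rot": [0,0,0],"hand": 1},
    {"translation": [0.05,-0.1,4.9],"rot": [0,0,0],"hand": 1},
    {"translation": [0.05,-0.1,5.2],"rot": [0,0,0],"hand": 1},
    {"translation": [0.05,-0.1,5.2],"rot": [0,0,0],"hand": 1},
  ],
)

```text
t: 26.13
eef_pos: [0.6297, 0.0239, 0.032]
ee_rot: [3.14, -0.001, -1.694]
force: [-0.3, -0.6, -0.1]
width: 0.0255
gripper_force: 16.0
```

```bash
python3 - <<'E'
from h import *
print(arm.get_state()["force"],arm.get_state()["moment"])
im,d=arm.grab_frame("scene"); cv2.imwrite("pics/s11.png",cv2.resize(im[130:210,260:370,::-1],None,fx=6,fy=6))
go(.6305,.025,.0212,-7)
E
```

```text
[-0.30507372 -0.59296588 -0.11665806] [ 0.04753104  0.0772244  -0.04043388]
t 26.18 pos [0.6301 0.0239 0.0326] shift [-0.11 -0.03  1.14] rot [ 0.  -0.  -0.1] w 0.0258
```

View pics/s11.png

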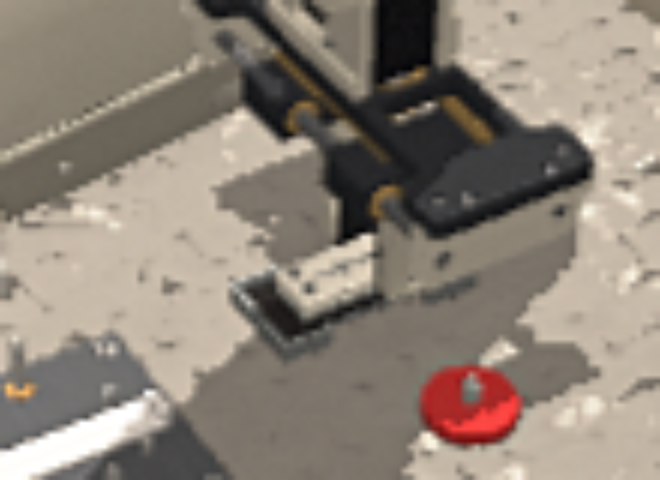

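The chip's near end, at crop (300,300), is inside the tray outline. Lowering the last centimetre slowly.

move_arm(
  rows=[
    {"translation": [-0.1,0,0.2],"rot": [0,0,0],"hand": 1},
    {"translation": [-0.1,0,0.4],"rot": [0,0,0],"hand": 1},
    {"translation": [-0.1,0,0.6],"rot": [0,0,0],"hand": 1},
    {"translation": [-0.1,0,0.75],"rot": [0,0,0],"hand": 1},
    {"translation": [-0.1,0,0.9],"rot": [0,0,0],"hand": 1},
    {"translation": [-0.1,0,1],"rot": [0,0,0],"hand": 1},
    {"translation": [-0.1,0,1.05],"rot": [0,0,0],"hand": 1},
    {"translation": [-0.1,0,1.05],"rot": [0,0,0],"hand": 1},
  ],
)

```text
t: 26.85
eef_pos: [0.6302, 0.025, 0.0222]
ee_rot: [3.141, -0.0, -1.694]
force: [-0.2, -0.4, -0.0]
width: 0.0255
gripper_force: 16.0
```

```bash
python3 - <<'E'
from h import *
print(arm.get_state()["force"],arm.get_state()["moment"])
go(.6305,.025,.0212,-7)
E
```

```text
[-0.1940859  -0.44925436 -0.00952656] [0.00968927 0.14379615 0.00876675]
t 26.85 pos [0.6302 0.025  0.0222] shift [-0.   -0.03  0.1 ] rot [ 0. -0. -0.] w 0.0255
```

move_arm(
  rows=[
    {"translation": [0,0,0.05],"rot": [0,0,0],"hand": 1},
    {"translation": [0,0,0.1],"rot": [0,0,0],"hand": 1},
    {"translation": [0,0,0.14],"rot": [0,0,0],"hand": 1},
    {"translation": [0,0,0.14],"rot": [0,0,0],"hand": 1},
  ],
)

```text
t: 27.18
eef_pos: [0.6303, 0.0251, 0.021]
ee_rot: [-3.142, 0.0, -1.694]
force: [-0.2, -0.2, -0.3]
width: 0.0258
gripper_force: 16.0
```

```bash
python3 - <<'E'
from h import *
print(arm.get_state()["force"],arm.get_state()["moment"])
go(.6305,.025,.0212,-7)
E
```

```text
[-0.20832651 -0.2118997  -0.25373195] [ 0.05459464  0.09526181 -0.02276311]
t 27.18 pos [0.6303 0.0251 0.021 ] shift [ 0.01 -0.02 -0.02] rot [-0.  0. -0.] w 0.0258
```

move_arm(
  rows=[
    {"translation": [0,0,0.03],"rot": [0,0,0],"hand": 1},
    {"translation": [0,0,0.06],"rot": [0,0,0],"hand": 1},
    {"translation": [0,0,0.08],"rot": [0,0,0],"hand": 1},
    {"translation": [0,0,0.08],"rot": [0,0,0],"hand": 1},
  ],
)

```text
t: 27.52
eef_pos: [0.6303, 0.025, 0.0209]
ee_rot: [-3.141, 0.0, -1.694]
force: [-3.1, 0.3, 5.6]
width: 0.0259
gripper_force: 16.0
```

```bash
python3 - <<'E'
from h import *
print(arm.get_state()["force"],arm.get_state()["moment"])
go(.6305,.025,.0212,-7)
E
```

```text
[-3.07342855  0.31071715  5.56862466] [0.11569033 1.09880803 0.05641136]
t 27.52 pos [0.6303 0.025  0.0209] shift [ 0.   -0.02 -0.03] rot [-0.  0. -0.] w 0.0259
```

move_arm(
  rows=[
    {"translation": [0,0,0],"rot": [0,0,0],"hand": 0.68},
    {"translation": [0,0,0],"rot": [0,0,0],"hand": 0.64},
    {"translation": [0,0,0],"rot": [0,0,0],"hand": 0.6},
    {"translation": [0,0,0],"rot": [0,0,0],"hand": 0.6},
    {"translation": [0,0,-0.5],"rot": [0,0,0],"hand": 0.6},
    {"translation": [0,0,-2],"rot": [0,0,0],"hand": 0.6},
    {"translation": [0,0,-5],"rot": [0,0,0],"hand": 0.6},
    {"translation": [0,0,-9],"rot": [0,0,0],"hand": 0.6},
  ],
)

```text
t: 28.18
eef_pos: [0.6282, 0.0245, 0.1085]
ee_rot: [3.136, -0.002, -1.694]
force: [1.2, 0.5, -0.5]
width: 0.0347
gripper_force: 0.0
```

```bash
python3 - <<'E'
from h import *
go(.45,.03,.16,-7)
E
```

```text
t 28.18 pos [0.6282 0.0245 0.1085] shift [ 1.66 17.78 -5.05] rot [ 0.3 -0.1 -0.1] w 0.0347
```

move_arm(
  rows=[
    {"translation": [0.2,2,-4],"rot": [0,0,0],"hand": 0.5},
    {"translation": [0.6,5,-6],"rot": [0,0,0],"hand": 0.5},
    {"translation": [1,9,-8],"rot": [0,0,0],"hand": 0.5},
    {"translation": [1.4,13,-10],"rot": [0,0,0],"hand": 0.5},
    {"translation": [1.7,17,-11],"rot": [0,0,0],"hand": 0.5},
    {"translation": [1.7,18,-11],"rot": [0,0,0],"hand": 0.5},
    {"translation": [1.7,18,-11],"rot": [0,0,0],"hand": 0.5},
    {"translation": [1.7,18,-11],"rot": [0,0,0],"hand": 0.5},
  ],
)

```text
t: 28.85
eef_pos: [0.4492, 0.0305, 0.2215]
ee_rot: [-3.139, 0.002, -1.693]
force: [0.5, 0.2, 0.6]
width: 0.0437
gripper_force: 0.0
```

```bash
python3 - <<'E'
from h import *
L={"chip":(.6312,.031),"press_plate":(.4505,.125),"large_weight":(.463,-.059),"small_weight":(.471,.3),"dropper_bottle":(.599,.356)}
for n in("top","scene"):
  im,d=arm.grab_frame(n); P=cloud(n,d); P[d==0]=np.nan
  for l in L:
    r=arm.pinpoint(l,n); print(n,l,[(tow(n,x["point"]).round(3),round(x["p"],2)) for x in r[:2]])
  if n=="scene":
    cv2.imwrite("pics/s12.png",cv2.resize(im[140:300,240:440,::-1],None,fx=4,fy=3.7))
  X,Y,Z=P[...,0],P[...,1],P[...,2]; m=(np.hypot(X-.631,Y-.03)<.05)&(Z>.0105)&(Z<.02); p=P[m]
  if len(p)>5: print("chip",len(p),p.mean(0).round(4),np.percentile(Z[m],[10,50,90]).round(4),[np.round(a,3) for a in cv2.minAreaRect(p[:,:2].astype(np.float32))])
E
```

```text
top chip []
top press_plate []
top large_weight []
top small_weight []
top dropper_bottle [(array([0.599, 0.351, 0.001]), 0.7)]
chip 7 [0.658  0.0613 0.0114] [0.0109 0.0111 0.0122] [array([0.656, 0.066]), array([0.006, 0.026]), np.float64(25.899)]
scene chip [(array([0.632, 0.027, 0.007]), 0.7)]
scene press_plate [(array([0.45 , 0.121, 0.004]), 0.58)]
scene large_weight [(array([ 0.463, -0.059,  0.006]), 0.64)]
scene small_weight [(array([0.474, 0.298, 0.009]), 0.55)]
scene dropper_bottle [(array([ 0.6  ,  0.356, -0.   ]), 0.8)]
chip 228 [0.6295 0.0309 0.0132] [0.0111 0.0131 0.0156] [array([0.635, 0.031]), array([0.096, 0.05 ]), np.float64(82.033)]
```

View pics/s12.png

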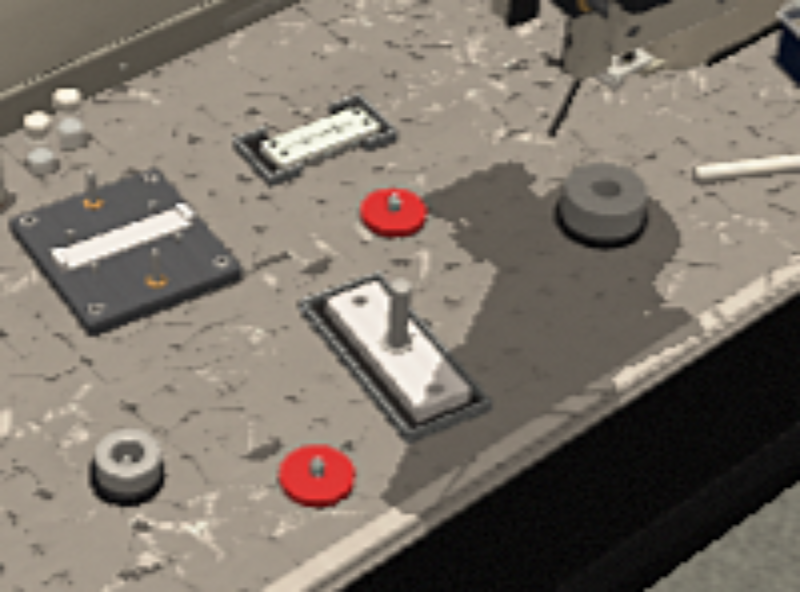

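All the parts are where they should be: the chip is flat in the notched tray (320,138), the plate is in the long tray with its stem up, both rings are on their stands, and the bottle hasn't moved. The arm is clear, so I'm handing the job in.

```bash
python3 -c "
from station import arm
print(arm.job_done())"
```

```text
the job is handed in; nothing more can be done
None
```

The press is fully taken apart: both ring weights are on their stands, the press plate is in the long tray with its stem up, and the chip is flat and right way up in the notched tray. The bottle was not moved, and the job was handed in at about 29 s of the 112 s allowed.

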